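# Load two rolling vials onto a vial roller and close its retaining bar

## Robot

A 7-joint arm with a two-finger parallel gripper is mounted at the origin on the work surface; the furniture and walls round the work are solid. World frame = base frame: x ahead of the robot, y to its left, z up, the work surface at z = 0. Lengths are in m, angles in rad, forces in N, time in s.
With the tool pointing down it reaches from about 0.4 to 0.85 m from the base axis. Payload 10.4 kg.
Tool frame: the origin (TCP) lies midway between the tips of the shut fingers; the grasp point (between the pads) lies 19 mm behind it; z points along the fingers, y is the direction in which the jaws open and shut (so a half turn about z gives the same grasp; the last joint's range is limited). The gripper opens to 85 mm and grips with 20 to 120 N. Pads are 22 mm wide; open, the fingers measure 114 mm over their backs; the gripper's body (76 mm by 85 mm) begins 54 mm behind the grasp point. The pads swing forward as they close: fully open they stand 13 mm farther back than shut.
Start: joints at [1.121, 0.332, -0.065, 1.46, 0.022, 1.35, -0.088], TCP at [0.259, -0.569, 0.231] pointing down, gripper open.
Joint ranges: [-2.6, 2.6], [-0.5, 2.12], [-1.47, 1.34], [0.16, 2.42], [-1.27, 4.41], [0.06, 2.06], [-2.6, 2.6]. Speed limits (rad/s): [2.22, 2.22, 2.79, 2.79, 3.14, 3.14, 3.14].

## Interface

Orientations are given as a unit quaternion [x, y, z, w].
In Python, from workcell import manip, viewer gives the robot as it stands.
- The arm moves only by the tool move_arm, never from a script. Its argument "deltas" is a list of rows, each a list of 7 numbers: the shift along the tool's x, y, z in m, then the turn, a rotation vector about the tool's x, y, z in degrees, then the opening, from -1 (shut) to 1 (fully open). In form: [[dx, dy, dz, wx, wy, wz, gripper], ...]. A call has 1 to 10 rows; each row shifts and turns the commanded pose from where the row before left it, along the tool's axes as they then stand; what a row does not reach is not made up. A row lasts 1/8 s, in which the tool goes at most 62.5 mm and 10.7 degrees, less where a joint would pass 70% of its speed; a pose out of reach is approached as far as the arm can. A call with a gripper value outside its range is refused whole. The fingers move at their own pace and stop on an object; "force" is the grip in N (left out, the last holds). Time passes only in rows, so rows that do not move let the fingers close. It gives the time, the measured TCP pose, the force and the opening at its end, in the units of the state.
- manip.get_obs(): the state, without advancing time (a new reading comes with each control period).
- viewer.camera(name): name is "scene" or "top"; returns (picture, depth): 384x512x3 uint8, red, green, blue; 384x512 float32, m along the optical axis (not along the pixel's ray), 0 where there is no reading.
- viewer.calibration(name): a dict with "fx", "fy", "cx", "cy" (pixels), "R" (3x3) and "t" (3): a world point X has camera coordinates R X + t. Camera axes: x right, y down, z forward; pixel columns grow to the right and rows downward; lengths in m; the calibration is good to about 2 mm. A picture is of the moment at which its call begins. calibration takes no time and is no camera call.
- manip.hand_in(): hands the job in, once; it reports no verdict.
The state is a dict: "clock": time; "joint_pos": joint angles; "joint_velocities": joint speeds; "tau": joint torques, N m; "position": TCP position; "ee_rot": TCP orientation; "ft_force": force on the tool from outside, world axes, zero at the start; "torque": the same for the moment, N m; "grip_width": opening from 0.0 (shut) to 1.0 (fully open).
Only numpy, scipy, OpenCV 4.12 (cv2) and the standard library are available. Lean on these libraries where they do the work, as an engineer would, in place of code of your own. Each camera call takes 0.05 s, during which the arm holds its last target.

## Task

Load the two glass vials that lie loose on the counter onto the vial roller: lay the thick one along the pair of shafts whose wheels stand further apart and the slim one along the pair whose wheels stand closer together, each centred so that it rests on all four of its wheels. Lay them down, do not drop them or let them roll off. Then swing the roller's retaining bar over both vials, down until it stops, and leave everything else where it stands.

Things in the scene. Friction and masses are not known exactly. Their poses are not given: they have to be found in the camera images.
- thick_vial: thick brown glass vial with white cap lying on its side, 34 mm diameter, 120 mm long with cap (16 mm at the cap end is 29 mm thick), about 90 g; rolls freely. Origin: on its axis at mid-length (17 mm above the counter at the start). Own x runs along the axis, away from the cap; y and z turn as it rolls. One of the two vials lies under the riser shelf, the other in the open
- slim_vial: the same but slim: 24 mm diameter, 120 mm long overall (cap end 21 mm in diameter), 60 g or so; origin on its axis at mid-length (12 mm above the counter at the start), own x along the axis away from the cap.
- roller: vial roller fixed to the counter: base 206 (own x, away from the robot) x 212 (y) x 30 mm; origin: centre of underside. Four free-spinning shafts along x, 8 mm thick, 50 mm above the counter: wide pair at y = +71, +19 mm, narrow pair at y = -25, -65 mm. Each has two rubber wheels, 32 mm diameter, 12 mm thick, at x = +-28 mm. End plates at x = +-80 mm, 64 mm high; bar posts at x = 92, y = +-99 mm, 106 mm high
- wide_seat (a point): middle of the thick vial's axis when it lies on the four wheels of the wide pair (70.3 mm above the counter, roller y = +45 mm). Its axes are the roller's. Between the wheels (x = -22 to +22 mm) fingers have room beside the vial down to the shafts, whose tops are 54 mm above the counter; the same at the narrow pair
- narrow_seat (a point): middle of the slim vial's axis when it lies on the four wheels of the narrow pair (69.6 mm above the counter, roller y = -45 mm). Its axes are the roller's
- bail (a joint): retaining bar: U-shaped steel rod 8 mm thick hinged at the far end of the roller; cross bar 184 mm long along roller y (rubber sleeve 12 mm thick, 50 mm long in its middle), 145 mm from the hinge axis. 0 = down at its stop, level over the vials, clear of them, 100 mm above the counter; 1.57 = upright; 2.0 = limit, leaning away from the robot. Friction holds it anywhere; about 1 N at the cross bar moves it
- bail_bar (a point): middle of the retaining bar's cross bar
- bail_hinge (a point): point on the bar's hinge axis (which runs along roller y), midway, 100 mm above the counter; at joint value q the cross bar's middle is at this point + 145 mm x (-cos q along roller x, +sin q up)
- riser: riser shelf fixed on the counter: board 160 (own x, away from the robot) x 400 (y) mm, underside 245 mm and top 259 mm above the counter, front edge at own x = -80 mm; two legs 30 x 12 mm at x = +55, y = +-188 mm, narrow brackets 18 mm deep under the board at the same y. Origin: on the counter under the board's middle. An upright tool cannot reach the vial under the board
- amber_bottle: brown round bottle, 60 mm diameter, 118 mm tall, standing on the counter; origin: centre of its underside. Not to be moved.
- wedge_bottle: small white square-shouldered bottle, 48 x 56 x 88 mm, under the riser shelf; origin: centre of its underside. Not to be moved.
- round_bottle: small white round bottle, 42 mm diameter, 62 mm tall, under the riser shelf; origin: centre of its underside. Not to be moved.
- tall_carton: carton 62 x 62 x 105 mm on top of the riser shelf; origin: centre of its underside. Not to be moved.
- wash_bottle: round wash bottle with spout, 68 x 79 x 195 mm, on top of the riser shelf; origin: centre of its underside. Not to be moved.

How it is judged:
By the outcome, as a careful person would: the job done as asked, in the order asked, and still so for the second after the job is handed in, with the robot touching nothing.
It also fails if it takes over 72 s, if anything falls off the work surface, if the arm or the gripper's body presses on something with over 40 N, if the wrist force passes 120 N, or if a joint passes its speed limit or range.

## Working session

There is one attempt and no reset: what is moved stays moved. The work goes in short steps, Python scripts to look and compute and a tool call to move; the robot and the scene stay as the last step left them, time stands still between calls to the robot, and variables do not carry over. Pictures are saved under pics/ and viewed, and the job is handed in when it is done.

Besides the shell and the picture viewer there is one more tool, called after ">>>" as a command line: name --pt "numbers of a row" for each row, then --argument value for the rest. move_arm: Moves the arm, as the interface text tells. Its arguments: {"type":"object","properties":{"deltas":{"type":"array"},"force":{"type":"number"}},"required":["deltas"]}

```bash
mkdir -p pics; ls; python3 - <<'E'
from workcell import manip, viewer
import cv2,numpy as np
print(manip.get_obs())
for n in("scene","top"):
    p,d=viewer.camera(n); c=viewer.calibration(n)
    print(n,c)
    cv2.imwrite(f"pics/{n}0.png",p[:,:,::-1]); np.savez(f"{n}0.npz",p=p,d=d)
E
```

```text
pics
{'clock': 0.0, 'joint_pos': array([ 1.12139634,  0.33285515, -0.06473206,  1.46095251,  0.02158505,
        1.34991625, -0.08852209]), 'joint_velocities': array([ 1.36806093e-04,  1.21633946e-03, -2.61043448e-04,  5.04807330e-05,
       -3.73532130e-05, -1.86944949e-04,  1.28197802e-03]), 'tau': array([ 1.17736905e-03, -6.25439072e+01,  4.99272044e-02, -3.91602552e+01,
        1.62450713e-02,  9.98746196e-03, -7.04300362e-06]), 'position': array([ 0.25858098, -0.56857453,  0.23052112]), 'ee_rot': array([ 9.77313479e-01,  2.11796712e-01, -1.73193847e-04, -6.96942223e-04]), 'ft_force': array([ 0.17656462, -0.02672339, -0.37536127]), 'torque': array([-0.02124367, -0.05287003, -0.04536893]), 'grip_width': 1.0021860233341724}
scene {'fx': 395.3919996096045, 'fy': 395.3919996096045, 'cx': 247.29541734069807, 'cy': 188.05779347186802, 'R': array([[-0.61703191,  0.78683808,  0.01254841],
       [ 0.51913303,  0.41898028, -0.74495397],
       [-0.59141569, -0.45314608, -0.66699784]]), 't': array([ 0.30451008, -0.15236723,  1.57998969])}
top {'fx': 366.31052192303304, 'fy': 366.31052192303304, 'cx': 255.56009888872876, 'cy': 191.81121868409716, 'R': array([[ 0.46070638, -0.88750416, -0.00927349],
       [-0.78992668, -0.40524488, -0.4602091 ],
       [ 0.40467946,  0.21934664, -0.88776212]]), 't': array([-0.21399938,  0.49254646,  1.19025708])}
```

View pics/scene0.png

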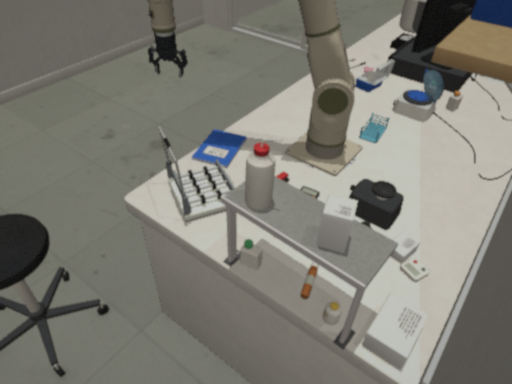

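View pics/top0.png

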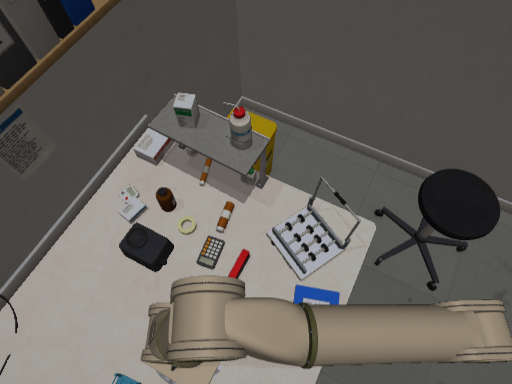

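```bash
cat > h.py <<'E'
import numpy as np,cv2
from workcell import manip, viewer
from scipy.spatial.transform import Rotation as Ro
def cal(n): return viewer.calibration(n)
def pts(n,d):
    c=cal(n); v,u=np.mgrid[:384,:512]
    X=np.stack([(u-c['cx'])/c['fx']*d,(v-c['cy'])/c['fy']*d,d],-1)
    return (X-c['t'])@c['R']
def ray(n,u,v,z):
    c=cal(n); o=-c['R'].T@c['t']
    r=np.array([(u-c['cx'])/c['fx'],(v-c['cy'])/c['fy'],1])@c['R']
    return o+r*(z-o[2])/r[2]
def proj(n,X):
    c=cal(n); Y=c['R']@np.array(X)+c['t']; return Y[0]/Y[2]*c['fx']+c['cx'],Y[1]/Y[2]*c['fy']+c['cy']
def snap(n,name,crop=None,s=4):
    p,d=viewer.camera(n); np.savez(name+".npz",p=p,d=d); save(p,name,crop,s); return p,d
def save(p,name,crop=None,s=4):
    q=p[:,:,::-1]
    if crop: a,b,c,e=crop; q=cv2.resize(q[b:e,a:c],None,fx=s,fy=s,interpolation=cv2.INTER_CUBIC)
    cv2.imwrite(f"pics/{name}.png",q)
E
python3 - <<'E'
from h import *
z=np.load("top0.npz");p,d=z['p'],z['d']; P=pts("top",d)
hsv=cv2.cvtColor(p,cv2.COLOR_RGB2HSV)
save(p,"t_v",(140,130,270,270),5); save(p,"t_r",(255,165,375,285),5)
m=((hsv[...,0]<18)&(hsv[...,1]>120)).astype(np.uint8)
n,l,s,c=cv2.connectedComponentsWithStats(m)
for i in range(1,n):
    if s[i,4]>25: q=P[l==i]; print(i,s[i],np.median(q,0),q.min(0),q.max(0))
z=np.load("scene0.npz");p2,d2=z['p'],z['d']
save(p2,"s_v",(220,220,400,360),4); save(p2,"s_r",(140,110,260,230),5)
P2=pts("scene",d2)
hsv=cv2.cvtColor(p2,cv2.COLOR_RGB2HSV)
m=((hsv[...,0]<18)&(hsv[...,1]>120)).astype(np.uint8)
n,l,s,c=cv2.connectedComponentsWithStats(m)
for i in range(1,n):
    if s[i,4]>25: q=P2[l==i]; print('s',i,s[i],np.median(q,0),q.min(0),q.max(0))
E
```

```text
1 [   0    0  120  114 1283] [0.35581623 0.42193997 0.72190531] [ 0.00599388 -0.25140231  0.71083446] [0.57780116 0.4336886  1.28135499]
15 [154 138  17  22  47] [0.57236949 0.48249599 0.04750726] [0.51776354 0.47747626 0.03834764] [0.62858739 0.48678799 0.06057208]
16 [205 158   7   9  43] [0.61280528 0.29356713 0.02257802] [0.59440512 0.28101096 0.01349001] [0.63292309 0.30758798 0.02893751]
17 [200 172   8   9  44] [0.54647217 0.27533715 0.02250259] [ 0.00599388 -0.25140231  0.01260338] [0.56686674 0.28952687 1.28135499]
18 [156 188  20  24 252] [0.37132254 0.32193755 0.0840905 ] [0.35610905 0.30817961 0.0044665 ] [0.40974547 0.36118618 0.11083879]
21 [224 202  10  11  69] [0.47522258 0.11784585 0.03130395] [0.46075363 0.1054816  0.0118156 ] [0.49290866 0.13523288 0.03986733]
22 [217 217  11  11  82] [0.40881364 0.10737956 0.03188553] [0.39150875 0.09400878 0.01529508] [0.42895816 0.1263307  0.0417668 ]
24 [201 240  10  15  39] [0.30196987 0.12050247 0.01474638] [0.27279601 0.11006222 0.01094836] [0.33195797 0.12706252 0.01997485]
s 3 [254 143  15  13 145] [0.62415031 0.13272581 0.42123983] [ 0.1256915  -0.24002627 -0.00359908] [0.63668239 0.14735166 0.42412682]
s 4 [277 173  10   7  44] [ 0.27381032 -0.01732571  0.03339613] [ 0.24908814 -0.03075804  0.02551308] [ 0.29120061 -0.0063066   0.03847382]
s 6 [309 267   8   9  49] [0.54811863 0.27682083 0.02040686] [0.53418122 0.26742438 0.01551622] [0.56274546 0.28857391 0.0241335 ]
s 7 [301 284  10  14  99] [0.61671285 0.29674343 0.02002607] [0.59372475 0.28185595 0.00574412] [1.20142199 0.54020487 0.93652202]
```

View pics/t_v.png

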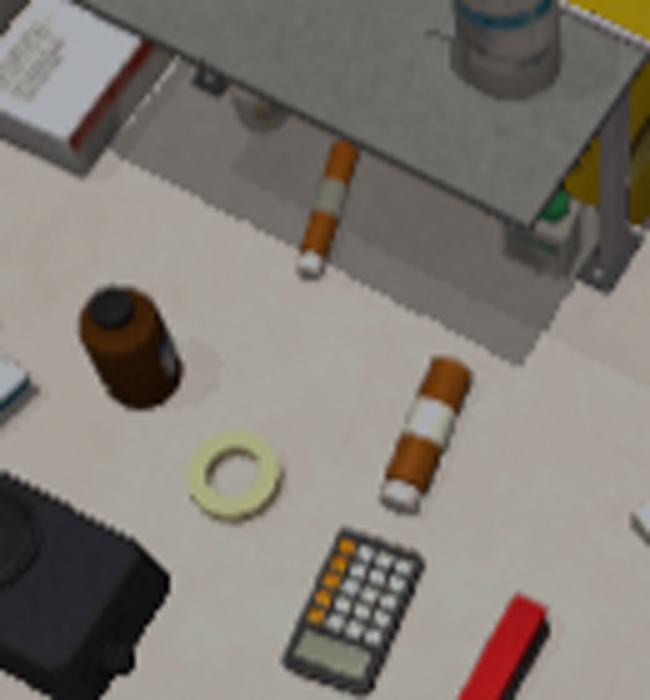

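View pics/t_r.png

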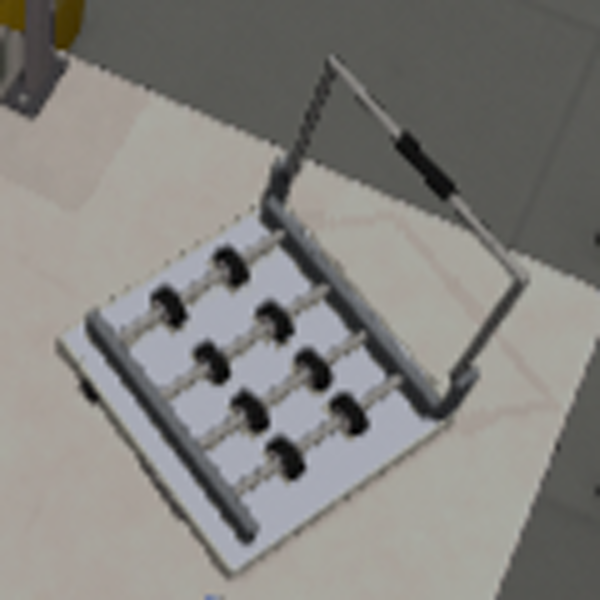

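View pics/s_v.png

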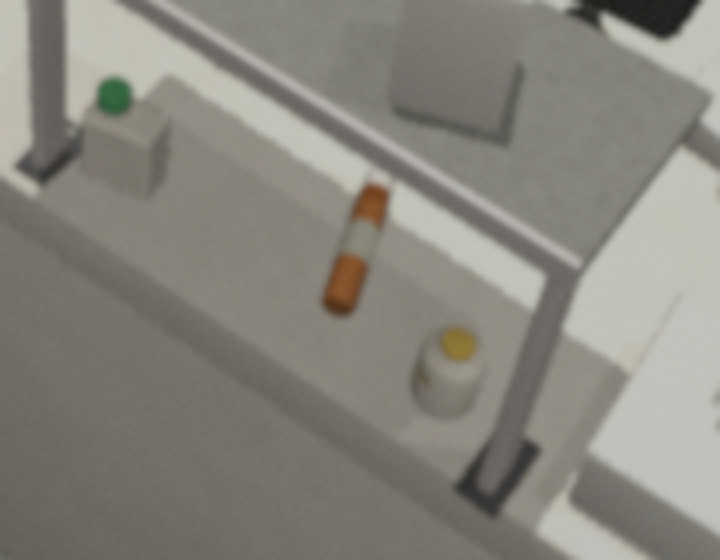

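View pics/s_r.png

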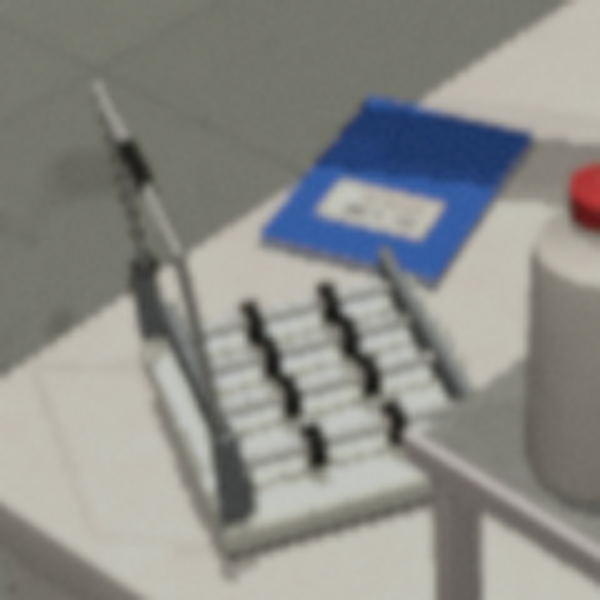

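```bash
python3 - <<'E'
from h import *
z=np.load("top0.npz");p,d=z['p'],z['d']; P=pts("top",d)
z=np.load("scene0.npz");p2,d2=z['p'],z['d']; P2=pts("scene",d2)
# wheels
for n,pp,PP,cr in(("top",p,P,(268,205,350,275)),("scene",p2,P2,(170,160,235,215))):
    a,b,c,e=cr
    g=pp.max(2); m=np.zeros_like(g); 
    m[b:e,a:c]=(g[b:e,a:c]<75)
    k,l,s,cen=cv2.connectedComponentsWithStats(m)
    for i in range(1,k):
        if 6<s[i,4]: 
            u,v=cen[i]; print(n,s[i],cen[i].round(1),ray(n,u,v,.054).round(4),np.median(PP[l==i],0).round(4))
# shelf board
for n,PP in(("top",P),("scene",P2)):
    m=(abs(PP[...,2]-.259)<.006)&(PP[...,0]>.4)&(PP[...,0]<.95)
    q=PP[m][:,:2].astype(np.float32); print(n,len(q)); r=cv2.minAreaRect(q); print(r,cv2.boxPoints(r))
    m=(abs(PP[...,2]-.030)<.005)&(PP[...,0]>.3)&(PP[...,1]<0)&(PP[...,1]>-.4)
    q=PP[m][:,:2].astype(np.float32); r=cv2.minAreaRect(q); print(n,'base',len(q),r,cv2.boxPoints(r).tolist())
# vials
for n,PP,x0,x1,y0,y1,h in(("top",P,.35,.52,.07,.16,.04),("top",P,.48,.68,.25,.33,.03),("scene",P2,.48,.68,.25,.33,.03)):
    m=(PP[...,0]>x0)&(PP[...,0]<x1)&(PP[...,1]>y0)&(PP[...,1]<y1)&(PP[...,2]>.008)&(PP[...,2]<h+.01)
    q=PP[m]; c=q.mean(0); u,s,vt=np.linalg.svd(q-c); v=vt[0]*np.sign(vt[0][0])
    t=(q-c)@v; print(n,len(q),'c',c.round(4),'dir',v.round(3),np.degrees(np.arctan2(v[1],v[0])),t.min(),t.max(),'ends',(c+v*t.min()).round(4),(c+v*t.max()).round(4),'z95',np.percentile(q[:,2],95))
E
```

```text
top [307 206  43  43 173] [329.2 230.9] [ 0.5461 -0.2544  0.054 ] [ 0.5386 -0.2583  0.0529]
top [298 215   7   7  28] [301.2 217.8] [ 0.5468 -0.1449  0.054 ] [ 0.5439 -0.1469  0.0617]
top [285 223   7   8  30] [288.8 225.9] [ 0.4973 -0.1181  0.054 ] [ 0.4949 -0.1195  0.0618]
top [306 226   8   8  30] [310.  228.7] [ 0.5222 -0.1902  0.054 ] [ 0.5201 -0.192   0.0612]
top [272 230  34  44 109] [288.7 251.7] [ 0.41   -0.1585  0.054 ] [ 0.4109 -0.159   0.0492]
top [294 234   7   8  33] [297.4 237.2] [ 0.4724 -0.1636  0.054 ] [ 0.4697 -0.1653  0.0607]
top [314 235   7   8  34] [317.4 238.3] [ 0.501  -0.2281  0.054 ] [ 0.4983 -0.2295  0.0624]
top [271 241   4   4  10] [272.3 242.6] [ 0.4137 -0.0933  0.054 ] [ 0.4254 -0.0882  0.023 ]
top [301 243   8   9  34] [304.9 246.8] [ 0.4521 -0.2015  0.054 ] [ 0.4503 -0.2026  0.0618]
top [321 244   8   8  33] [324.5 247.1] [ 0.4823 -0.2628  0.054 ] [ 0.4799 -0.2626  0.0612]
top [308 253   8   8  33] [312.1 256. ] [ 0.4328 -0.237   0.054 ] [ 0.4301 -0.2385  0.0629]
top [286 261   6   8  10] [288.3 264.4] [ 0.3684 -0.1766  0.054 ] [ 0.3804 -0.1751  0.01
[... 1581 characters left out ...]
1285706, -0.3324698209762573], [0.6306770443916321, -0.14571614563465118], [0.4513813853263855, -0.049524515867233276]]
top 289 c [0.4318 0.1129 0.0294] dir [0.983 0.176 0.051] 10.156862625010996 -0.08729581620462339 0.06646962812366508 ends [0.346  0.0976 0.0249] [0.4972 0.1247 0.0328] z95 0.03700878380671457
top 165 c [0.5723 0.2837 0.0208] dir [0.964 0.267 0.01 ] 15.470153964197287 -0.062359203220896955 0.0631856503305831 ends [0.5122 0.2671 0.0202] [0.6332 0.3006 0.0214] z95 0.026912618845672937
scene 314 c [0.5812 0.2872 0.0186] dir [ 0.959  0.284 -0.003] 16.491115382767873 -0.0674984779629707 0.05273961044730244 ends [0.5165 0.2681 0.0188] [0.6318 0.3022 0.0184] z95 0.02330107798256287
```

```bash
python3 - <<'E'
from h import *
uv=dict(zip([(1,71),(-1,71),(1,19),(-1,19),(1,-25),(-1,-25),(1,-65),(-1,-65)],
 [(301.2,217.8),(288.8,225.9),(310,228.7),(297.4,237.2),(317.4,238.3),(304.9,246.8),(324.5,247.1),(312.1,256)]))
A=np.array([(k[0]*.028,k[1]*1e-3) for k in uv]);B=np.array([ray("top",u,v,.05)[:2] for u,v in uv.values()])
def fit(A,B):
    a=A.mean(0);b=B.mean(0);U,s,V=np.linalg.svd((A-a).T@(B-b));R=(U@V).T
    return R,b-R@a
R,t=fit(A,B);print(t,np.degrees(np.arctan2(R[1,0],R[0,0])),((A@R.T+t-B)*1e3).round(1).tolist())
for n in("top","scene"):
    z=np.load(n+"0.npz");p,d=z['p'],z['d'];P=pts(n,d)
    def rect(m,lab):
        m=m.astype(np.uint8);k,l,s,c=cv2.connectedComponentsWithStats(m);i=1+s[1:,4].argmax()
        q=P[l==i][:,:2].astype(np.float32);r=cv2.minAreaRect(q);print(n,lab,len(q),r,cv2.boxPoints(r).round(4).tolist())
    rect((abs(P[...,2]-.259)<.004)&(P[...,0]>.4)&(P[...,0]<.95)&(P[...,1]>0),'shelf')
    rect((abs(P[...,2]-.030)<.005)&(P[...,0]>.3)&(P[...,0]<.7)&(P[...,1]<-.02)&(P[...,1]>-.4),'base')
# vial masks by colour in top image via silhouettes
c=cal("top");print('topcam',-c['R'].T@c['t'],'scenecam',-cal("scene")['R'].T@cal("scene")['t'])
# bail bar sleeve
z=np.load("top0.npz");P=pts("top",z['d']);z2=np.load("scene0.npz");P2=pts("scene",z2['d'])
for PP in(P,P2):
    m=(PP[...,2]>.13)&(PP[...,0]>.45)&(PP[...,0]<.8)&(PP[...,1]<-.05)&(PP[...,1]>-.5)&(PP[...,2]<.3)
    q=PP[m];o=np.argsort(-q[:,2]);print(len(q));print(q[o[:40:3]].round(3).tolist())
E
```

```text
[ 0.48997497 -0.19304999] -28.495897169141937 [[-0.1, 0.5], [0.2, 0.5], [-0.4, 0.3], [0.5, 0.2], [0.1, -0.5], [-0.0, -0.3], [-0.3, -0.8], [0.0, 0.2]]
top shelf 3134 ((0.6003080606460571, 0.25552141666412354), (0.40232592821121216, 0.1613357812166214), 87.30206298828125) [[0.5102999806404114, 0.058400001376867294], [0.6714000105857849, 0.05079999938607216], [0.6904000043869019, 0.4526999890804291], [0.52920001745224, 0.4602999985218048]]
top base 740 ((0.4862123429775238, -0.1902412474155426), (0.21246609091758728, 0.20618952810764313), 62.37636184692383) [[0.3456000089645386, -0.23659999668598175], [0.5282999873161316, -0.33219999074935913], [0.626800000667572, -0.14390000700950623], [0.4440999925136566, -0.04830000177025795]]
scene shelf 5804 ((0.6030933856964111, 0.25403234362602234), (0.39965125918388367, 0.16410952806472778), 87.16455078125) [[0.5113000273704529, 0.05849999934434891], [0.6751999855041504, 0.05040000006556511], [0.6948999762535095, 0.4496000111103058], [0.531000018119812, 0.4577000141143799]]
scene base 327 ((0.5577349066734314, -0.1373317390680313), (0.0541913062
[... 286 characters left out ...]
2199 0.54020487 0.93652202]
262
[[0.577, -0.238, 0.255], [0.569, -0.261, 0.254], [0.577, -0.252, 0.253], [0.548, -0.299, 0.253], [0.572, -0.257, 0.252], [0.611, -0.184, 0.252], [0.553, -0.287, 0.252], [0.604, -0.194, 0.251], [0.56, -0.269, 0.251], [0.581, -0.234, 0.251], [0.589, -0.227, 0.251], [0.586, -0.236, 0.251], [0.618, -0.171, 0.25], [0.553, -0.285, 0.25]]
253
[[0.539, -0.316, 0.25], [0.604, -0.199, 0.249], [0.58, -0.241, 0.249], [0.578, -0.247, 0.248], [0.583, -0.238, 0.248], [0.584, -0.232, 0.248], [0.589, -0.231, 0.248], [0.581, -0.236, 0.247], [0.571, -0.25, 0.247], [0.582, -0.23, 0.247], [0.575, -0.247, 0.247], [0.573, -0.253, 0.247], [0.567, -0.255, 0.247], [0.6, -0.199, 0.246]]
```

```bash
cat > vf.py <<'E'
from h import *
from scipy.optimize import least_squares
def cyl(PP,c0,ang0,r,zc,zlo=.006,L=.12):
    d=np.array([np.cos(ang0),np.sin(ang0),0]);nrm=np.array([-d[1],d[0],0])
    q=PP.reshape(-1,3);q=q[np.isfinite(q).all(1)]
    rel=q-np.array([*c0,zc])
    t=rel@d;s=rel@nrm
    q=q[(abs(t)<.075)&(abs(s)<r+.008)&(q[:,2]>zc-r+zlo)&(q[:,2]<zc+r+.008)]
    def ax(p): 
        a=ang0+p[1];d=np.array([np.cos(a),np.sin(a),0]);n=np.array([-d[1],d[0],0])
        o=np.array([*c0,zc])+n*p[0]; return o,d,n
    def f(p):
        o,d,n=ax(p);e=q-o;return np.hypot(e@n,e[:,2])-r
    s=least_squares(f,[0,0],loss='soft_l1',f_scale=.001)
    o,d,n=ax(s.x);t=(q-o)@d;f_=abs(f(s.x))<.006;t=t[f_]
    lo,hi=np.percentile(t,[1,99]);c=o+d*(t.min()+t.max())/2
    return dict(n=len(t),centre=c.round(4),ang=round(float(np.degrees(np.arctan2(d[1],d[0]))),2),tmin=t.min().round(4),tmax=t.max().round(4),hiend=(o+d*t.max()).round(4),loend=(o+d*t.min()).round(4),rms=np.std(f(s.x)).round(4))
E
python3 - <<'E'
from vf import *
P=pts("top",np.load("top0.npz")['d']);P2=pts("scene",np.load("scene0.npz")['d'])
print(cyl(P,(.438,.115),np.radians(10),.017,.017))
print(cyl(P2,(.438,.115),np.radians(10),.017,.017))
print(cyl(P,(.5755,.2845),np.radians(16),.012,.012))
print(cyl(P2,(.5755,.2845),np.radians(16),.012,.012))
# silhouettes ends: cap and far end pixels
print(proj("top",(.5755,.2845,.012)),proj("scene",(.438,.115,.017)))
print([ray("top",140+x/5,130+y/5,.017).round(4) for x,y in((449,375),(402,494))])
print([ray("top",140+x/5,130+y/5,.012).round(4) for x,y in((312,264),)],[ray("scene",220+x/4,220+y/4,.012).round(4) for x,y in((338,303),(380,180))])
E
```

```text
{'n': 272, 'centre': array([0.4335, 0.1163, 0.017 ]), 'ang': 9.25, 'tmin': np.float64(-0.0721), 'tmax': np.float64(0.0636), 'hiend': array([0.5005, 0.1272, 0.017 ]), 'loend': array([0.3665, 0.1054, 0.017 ]), 'rms': np.float64(0.0033)}Traceback (most recent call last):
  File "<stdin>", line 4, in <module>
  File "vf.py", line 16, in cyl
    lo,hi=np.percentile(t,[1,99]);c=o+d*(t.min()+t.max())/2
          ~~~~~~~~~~~~~^^^^^^^^^^
    return _quantile_unchecked(
        a, q, axis, out, overwrite_input, method, keepdims, weights)
    return _ureduce(a,
                    func=_quantile_ureduce_func,
    ...<5 lines>...
                    overwrite_input=overwrite_input,
                    method=method)
    r = func(a, **kwargs)
    result = _quantile(arr,
                       quantiles=q,
    ...<2 lines>...
                       out=out,
                       weights=wgt)
    slices_having_nans = np.isnan(arr[-1, ...])
                                  ~~~^^^^^^^^^
IndexError: index -1 is out of bounds for axis 0 with size 0
```

```bash
python3 - <<'E'
from vf import *
P=pts("top",np.load("top0.npz")['d']);P2=pts("scene",np.load("scene0.npz")['d'])
print(cyl(P,(.5755,.2845),np.radians(16),.012,.012))
print(cyl(P2,(.5755,.2845),np.radians(16),.012,.012))
print([ray("top",140+x/5,130+y/5,.017).round(4) for x,y in((449,375),(402,494))])
print([ray("top",140+x/5,130+y/5,.012).round(4) for x,y in((312,264),)],[ray("scene",220+x/4,220+y/4,.012).round(4) for x,y in((338,303),(380,180))])
# histogram along thick axis
d=np.array([np.cos(np.radians(9.25)),np.sin(np.radians(9.25)),0]);q=P.reshape(-1,3)-np.array([.438,.117,.017]);t=q@d;s=q@np.array([-d[1],d[0],0])
m=(abs(s)<.02)&(abs(t)<.08)&(q[:,2]>-.009)
for a in np.arange(-.08,.08,.005):
    k=m&(t>=a)&(t<a+.005);print(round(a,3),k.sum(),q[k,2].max().round(4)+.017 if k.any() else '', s[k].mean().round(4) if k.any() else '')
E
```

```text
{'n': 157, 'centre': array([0.5726, 0.2853, 0.012 ]), 'ang': 16.52, 'tmin': np.float64(-0.0633), 'tmax': np.float64(0.0582), 'hiend': array([0.6309, 0.3026, 0.012 ]), 'loend': array([0.5143, 0.268 , 0.012 ]), 'rms': np.float64(0.0028)}
{'n': 304, 'centre': array([0.5745, 0.2844, 0.012 ]), 'ang': 16.79, 'tmin': np.float64(-0.0613), 'tmax': np.float64(0.0593), 'hiend': array([0.6322, 0.3018, 0.012 ]), 'loend': array([0.5168, 0.267 , 0.012 ]), 'rms': np.float64(0.0019)}
[array([0.4871, 0.1224, 0.017 ]), array([0.3862, 0.1057, 0.017 ])]
[array([0.5242, 0.2681, 0.012 ])] [array([0.6271, 0.3004, 0.012 ]), array([0.5209, 0.2698, 0.012 ])]
-0.08 0  
-0.075 0  
-0.07 0  
-0.065 13 0.0342 0.0001
-0.06 11 0.035 -0.0024
-0.055 13 0.037000000000000005 -0.0013
-0.05 9 0.034600000000000006 -0.0041
-0.045 15 0.041800000000000004 -0.0024
-0.04 15 0.0373 -0.0021
-0.035 10 0.0379 -0.0014
-0.03 11 0.0368 -0.0048
-0.025 11 0.035 -0.0025
-0.02 11 0.0357 -0.0026
-0.015 12 0.0339 -0.0045
-0.01 13 0.0392 -0.0014
-0.005 10 0.0363 -0.0026
0.0 11 0.0374 -0.0021
0.005 13 0.0377 -0.0041
0.01 10 0.0385 -0.0017
0.015 12 0.0377 -0.0024
0.02 9 0.036000000000000004 -0.0053
0.025 12 0.036699999999999997 -0.0026
0.03 12 0.0376 -0.0011
0.035 11 0.0359 -0.0044
0.04 11 0.0379 -0.0035
0.045 11 0.039900000000000005 -0.0016
0.05 9 0.0354 -0.0082
0.055 7 0.036199999999999996 0.0002
0.06 0  
0.065 0  
0.07 0  
0.075 15 0.2606 -0.0093
```

```bash
cat > pl.py <<'E'
from h import *
import sys,math
def Rt(yaw,tilt=0):
    a=np.radians(yaw);f=np.radians(tilt);d=np.array([np.cos(a),np.sin(a),0]);k=np.array([0,0,1.])
    z=-np.cos(f)*k+np.sin(f)*d;x=np.cos(f)*d+np.sin(f)*k;y=np.cross(z,x)
    return Ro.from_matrix(np.stack([x,y,z],1))
def plan(tgts,vmax=.055,wmax=9.5,g=1,n=None):
    """tgts: list of (pos,yaw,tilt)"""
    o=manip.get_obs();p=np.array(o['position']);R=Ro.from_quat(o['ee_rot'])
    print('now',p.round(4),'clock',round(o['clock'],3),'F',o['ft_force'].round(1),'gw',round(o['grip_width'],3))
    for pos,yaw,tilt in tgts:
        pos=np.array(pos);T=Rt(yaw,tilt)
        w=np.degrees((R.inv()*T).as_rotvec())
        N=max(1,math.ceil(np.linalg.norm(pos-p)/vmax),math.ceil(np.linalg.norm(w)/wmax)) if n is None else n
        dp=(pos-p)/N;wr=(w/N).round(2)
        print('->',pos,yaw,tilt,'rows',N)
        for i in range(N):
            rem=pos-p; d=R.inv().apply(rem/(N-i)).round(4)
            print([*d.tolist(),*wr.tolist(),g],end=',\n')
            p=p+R.apply(d);R=R*Ro.from_rotvec(wr,degrees=True)
        print('end',p.round(4))
E
python3 - <<'E'
from pl import *
plan([((.45,-.2,.26),-30,0),((.435,.1165,.16),9.25,0)])
E
```

```text
now [ 0.2586 -0.5686  0.2306] clock 0.1 F [-0.9 -0.5 -0.2] gw 1.001
-> [ 0.45 -0.2   0.26] -30 0 rows 8
[0.0409, -0.032, -0.0036, -0.01, 0.0, 6.81, 1],
[0.0368, -0.0367, -0.0036, -0.01, 0.0, 6.81, 1],
[0.0321, -0.0408, -0.0037, -0.01, 0.0, 6.81, 1],
[0.0271, -0.0443, -0.0037, -0.01, 0.0, 6.81, 1],
[0.0217, -0.0472, -0.0037, -0.01, 0.0, 6.81, 1],
[0.0159, -0.0494, -0.0037, -0.01, 0.0, 6.81, 1],
[0.0099, -0.0509, -0.0036, -0.01, 0.0, 6.81, 1],
[0.0038, -0.0518, -0.0037, -0.01, 0.0, 6.81, 1],
end [ 0.45 -0.2   0.26]
-> [0.435  0.1165 0.16  ] 9.25 0 rows 7
[-0.0245, -0.0381, 0.0143, 0.0, 0.0, -5.61, 1],
[-0.0206, -0.0403, 0.0143, 0.0, 0.0, -5.61, 1],
[-0.0166, -0.0421, 0.0143, 0.0, 0.0, -5.61, 1],
[-0.0124, -0.0435, 0.0143, 0.0, 0.0, -5.61, 1],
[-0.0081, -0.0445, 0.0143, 0.0, 0.0, -5.61, 1],
[-0.0037, -0.0451, 0.0142, 0.0, 0.0, -5.61, 1],
[0.0008, -0.0453, 0.0143, 0.0, 0.0, -5.61, 1],
end [0.435  0.1165 0.16  ]
```

>>> move_arm --pt "0.041 -0.032 -0.004 0 0 6.8 1" --pt "0.037 -0.037 -0.004 0 0 6.8 1" --pt "0.032 -0.041 -0.004 0 0 6.8 1" --pt "0.027 -0.044 -0.004 0 0 6.8 1" --pt "0.022 -0.047 -0.004 0 0 6.8 1" --pt "0.016 -0.049 -0.004 0 0 6.8 1" --pt "0.01 -0.051 -0.004 0 0 6.8 1" --pt "0.004 -0.052 -0.004 0 0 6.8 1"

```text
clock: 1.1
position: [0.4509, -0.1988, 0.2633]
ee_rot: [0.966, -0.26, -0.0, 0.0]
ft_force: [0.9, -1.0, -0.2]
grip_width: 0.998
```

```bash
sed -i 's/round(4).tolist())/round(4).tolist())/; s/(rem\/(N-i)).round(4)/(rem\/(N-i)).round(3)/; s/(w\/N).round(2)/(w\/N).round(1)/' pl.py
python3 - <<'E'
from pl import *
plan([((.435,.1165,.12),9.25,0),((.435,.1165,.006),9.25,0)],)
print(manip.get_obs()['joint_pos'].round(2))
E
```

```text
now [ 0.4509 -0.1988  0.2633] clock 1.1 F [ 0.9 -1.  -0.2] gw 0.998
-> [0.435  0.1165 0.12  ] 9.25 0 rows 7
[-0.025, -0.038, 0.02, 0.0, 0.0, -5.6, 1],
[-0.021, -0.04, 0.021, 0.0, 0.0, -5.6, 1],
[-0.017, -0.042, 0.02, 0.0, 0.0, -5.6, 1],
[-0.012, -0.043, 0.021, 0.0, 0.0, -5.6, 1],
[-0.008, -0.044, 0.02, 0.0, 0.0, -5.6, 1],
[-0.004, -0.045, 0.021, 0.0, 0.0, -5.6, 1],
[0.0, -0.045, 0.02, 0.0, 0.0, -5.6, 1],
end [0.4349 0.1163 0.1202]
-> [0.435  0.1165 0.006 ] 9.25 0 rows 3
[0.0, -0.0, 0.038, 0.0, 0.0, -0.1, 1],
[0.0, -0.0, 0.038, 0.0, 0.0, -0.1, 1],
[0.0, -0.0, 0.038, 0.0, 0.0, -0.1, 1],
end [0.4348 0.1163 0.0062]
[ 0.64  0.04 -0.33  1.74  0.01  1.37 -1.79]
```

Motion is accurate. Moving above the thick vial.

>>> move_arm --pt "-0.025 -0.038 0.02 0 0 -5.6 1" --pt "-0.021 -0.04 0.021 0 0 -5.6 1" --pt "-0.017 -0.042 0.02 0 0 -5.6 1" --pt "-0.012 -0.043 0.021 0 0 -5.6 1" --pt "-0.008 -0.044 0.02 0 0 -5.6 1" --pt "-0.004 -0.045 0.021 0 0 -5.6 1" --pt "0 -0.045 0.02 0 0 -5.6 1" --pt "0 0 0 0 0 0 1"

```text
clock: 2.1
position: [0.4316, 0.1178, 0.119]
ee_rot: [0.996, 0.084, -0.001, -0.001]
ft_force: [0.7, -0.0, 0.4]
grip_width: 0.999
```

```bash
python3 - <<'E'
from pl import *
snap("top","t1",(160,130,290,260),5)
plan([((.435,.1165,.006),9.25,0)],vmax=.03)
E
```

```text
now [0.4324 0.1158 0.1196] clock 2.15 F [-0.6  0.2  0.4] gw 1.004
-> [0.435  0.1165 0.006 ] 9.25 0 rows 4
[0.001, -0.0, 0.028, -0.0, 0.0, 0.0, 1],
[0.001, -0.0, 0.029, -0.0, 0.0, 0.0, 1],
[0.0, -0.0, 0.028, -0.0, 0.0, 0.0, 1],
[0.001, -0.0, 0.029, -0.0, 0.0, 0.0, 1],
end [0.4352 0.1163 0.0056]
```

View pics/t1.png

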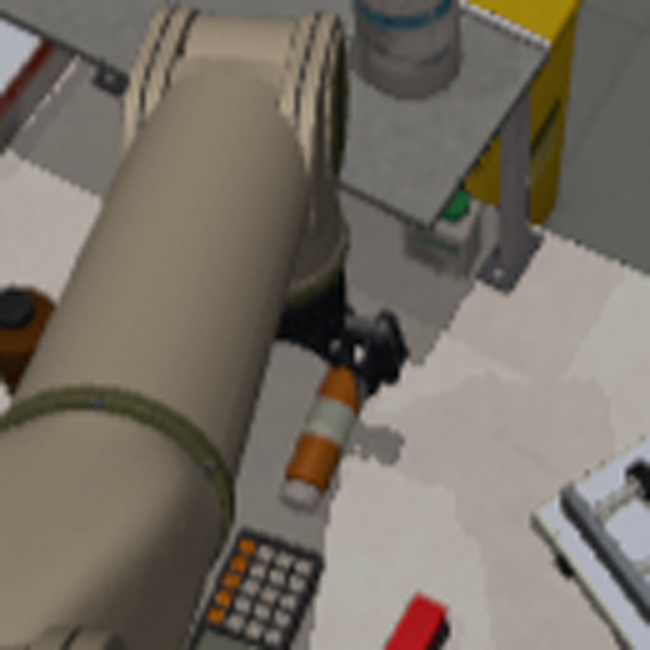

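>>> move_arm --pt "0.001 0 0.028 0 0 0 1" --pt "0.001 0 0.028 0 0 0 1" --pt "0 0 0.028 0 0 0 1" --pt "0 0 0.02 0 0 0 1" --pt "0 0 0.008 0 0 0 0.6" --pt "0 0 0 0 0 0 -1" --pt "0 0 0 0 0 0 -1" --pt "0 0 0 0 0 0 -1" --pt "0 0 0 0 0 0 -1" --pt "0 0 0 0 0 0 -1" --force 40

```text
clock: 3.4
position: [0.436, 0.115, 0.0093]
ee_rot: [0.997, 0.081, 0.001, 0.0]
ft_force: [-1.8, -1.4, 7.0]
grip_width: 0.379
```

```bash
python3 - <<'E'
from pl import *
snap("top","t2",(160,130,290,260),5)
print(manip.get_obs()['grip_width'])
plan([((.435,.1165,.13),9.25,0),((.46,-.02,.19),-10,0),((.5103,-.1524,.14),-28.3,0)])
E
```

```text
0.3824696267092213
now [0.436  0.115  0.0093] clock 3.45 F [-2.1 -1.1  8. ] gw 0.382
-> [0.435  0.1165 0.13  ] 9.25 0 rows 3
[-0.0, -0.001, -0.04, 0.0, -0.0, -0.0, 1],
[-0.0, -0.0, -0.04, 0.0, -0.0, -0.0, 1],
[-0.001, -0.001, -0.041, 0.0, -0.0, -0.0, 1],
end [0.4345 0.1168 0.1303]
-> [ 0.46 -0.02  0.19] -10 0 rows 3
[0.001, 0.046, -0.02, 0.0, -0.0, 6.4, 1],
[0.006, 0.046, -0.02, 0.0, -0.0, 6.4, 1],
[0.012, 0.045, -0.02, 0.0, -0.0, 6.4, 1],
end [ 0.4602 -0.0197  0.1904]
-> [ 0.5103 -0.1524  0.14  ] -28.3 0 rows 3
[0.024, 0.041, 0.017, -0.0, -0.0, 6.1, 1],
[0.028, 0.038, 0.017, -0.0, -0.0, 6.1, 1],
[0.032, 0.034, 0.017, -0.0, -0.0, 6.1, 1],
end [ 0.51   -0.1521  0.1395]
```

View pics/t2.png

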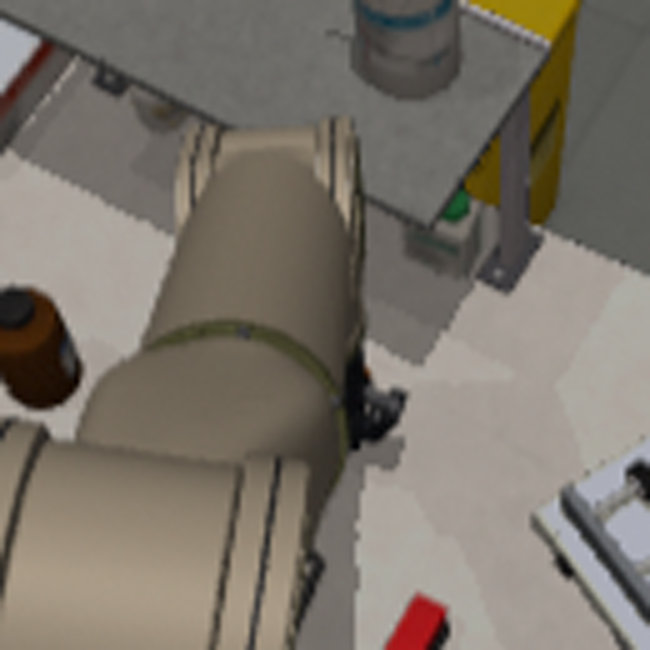

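>>> move_arm --pt "0 0 -0.004 0 0 0 -1" --pt "0 0 -0.04 0 0 0 -1" --pt "0 0 -0.04 0 0 0 -1" --pt "0 0 -0.04 0 0 0 -1" --pt "0.001 0.046 -0.02 0 0 6.4 -1" --pt "0.006 0.046 -0.02 0 0 6.4 -1" --pt "0.012 0.045 -0.02 0 0 6.4 -1" --pt "0 0 0 0 0 0 -1" --pt "0 0 0 0 0 0 -1"

```text
clock: 4.58
position: [0.4609, -0.021, 0.1923]
ee_rot: [0.996, -0.086, -0.0, -0.0]
ft_force: [-1.1, 0.0, -1.4]
grip_width: 0.38
```

```bash
python3 - <<'E'
from pl import *
o=manip.get_obs();p=o['position']
u,v=map(int,proj("top",p)); print(u,v);snap("top","t3",(u-50,v-50,u+50,v+50),6)
u,v=map(int,proj("scene",p)); print(u,v);snap("scene","s3",(u-50,v-50,u+50,v+50),6)
plan([((.5103,-.1524,.14),-28.3,0)])
E
```

```text
260 206
249 166
now [ 0.4607 -0.0204  0.192 ] clock 4.675 F [-0.6  0.5 -0.9] gw 0.378
-> [ 0.5103 -0.1524  0.14  ] -28.3 0 rows 3
[0.024, 0.041, 0.017, 0.0, 0.0, 6.2, 1],
[0.028, 0.038, 0.017, 0.0, 0.0, 6.2, 1],
[0.032, 0.034, 0.018, 0.0, 0.0, 6.2, 1],
end [ 0.5105 -0.1527  0.1399]
```

View pics/t3.png

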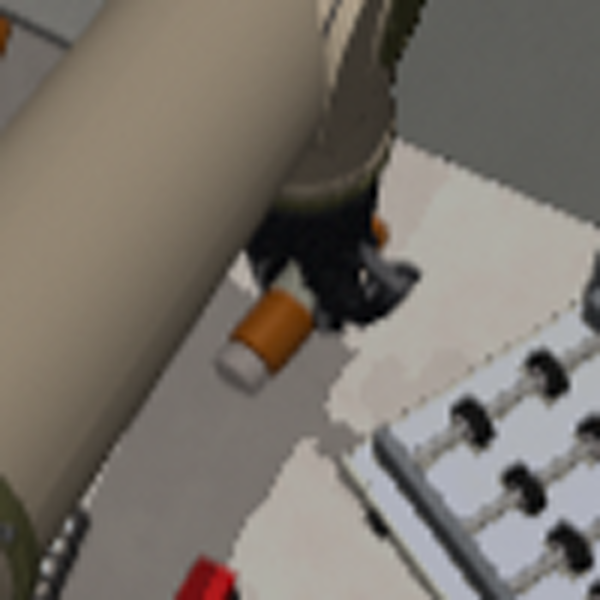

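View pics/s3.png

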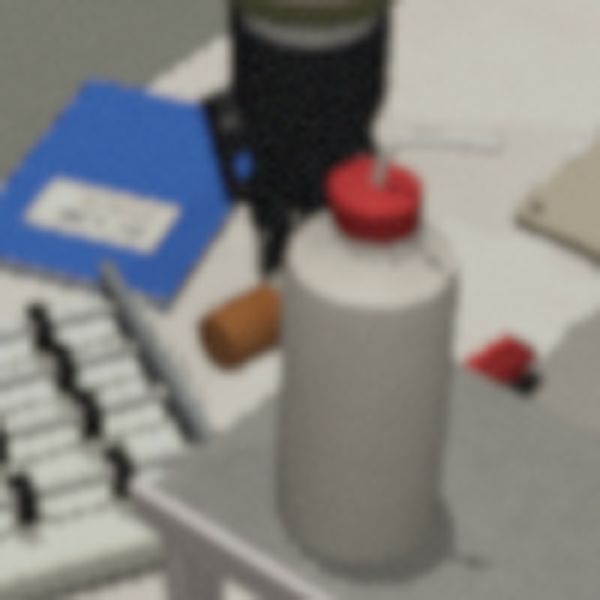

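```bash
cat > held.py <<'E'
from h import *
from scipy.optimize import least_squares
def brown(n,name,lo,hi):
    z=np.load(name+".npz");P=pts(n,z['d']);h=cv2.cvtColor(z['p'],cv2.COLOR_RGB2HSV)
    m=(h[...,0]<20)&(h[...,1]>110)&(h[...,2]>60)&(P>lo).all(-1)&(P<hi).all(-1);return P[m]
def fit(q,c0,yaw,r):
    def ax(p):
        a=np.radians(yaw)+p[2];e=p[3];d=np.array([np.cos(a)*np.cos(e),np.sin(a)*np.cos(e),np.sin(e)]);n=np.array([-np.sin(a),np.cos(a),0]);return np.array(c0)+n*p[0]+np.array([0,0,p[1]]),d
    def f(p):
        o,d=ax(p);e=q-o;return np.linalg.norm(np.cross(e,d),axis=1)-r
    s=least_squares(f,np.zeros(4),loss='soft_l1',f_scale=.001);o,d=ax(s.x);t=(q-o)@d
    print('n',len(q),'lat,dz mm',(s.x[:2]*1e3).round(1),'dyaw,pitch',np.degrees(s.x[2:]).round(1),'t range',t.min().round(4),t.max().round(4),'rms',f(s.x).std().round(4))
E
python3 - <<'E'
from held import *
c=(.4607,-.0204,.192)
for n,nm in(("top","t3"),("scene","s3")):
    q=brown(n,nm,np.array(c)-.08,np.array(c)+.08); print(n,len(q),q.min(0),q.max(0)); fit(q,c,-9.9,.017)
E
```

```text
top 116 [ 0.415943   -0.04326795  0.19601786] [5.15443344e-01 3.09815969e-05 2.24367272e-01]
n 116 lat,dz mm [2.4 8.7] dyaw,pitch [-0.4  1.9] t range -0.0432 0.0578 rms 0.0021
scene 109 [ 0.48182614 -0.03748407  0.19128772] [ 0.52288106 -0.00882809  0.21720169]
n 109 lat,dz mm [12.9  3.4] dyaw,pitch [-17.1   3. ] t range 0.0217 0.06 rms 0.004
```

```bash
python3 - <<'E'
from h import *
c=np.array((.4607,-.0204,.192))
for n,nm in(("top","t3"),("scene","s3")):
    z=np.load(nm+".npz");P=pts(n,z['d']);m=(z['p'].max(2)<90)&(abs(P-c)<[.04,.06,.06]).all(-1);q=P[m]-c
    a=np.radians(-9.9);x=q@[np.cos(a),np.sin(a),0];y=q@[-np.sin(a),np.cos(a),0]
    o=np.argsort(q[:,2])[:14];print(n,len(q));print(np.c_[x,y,q[:,2]][o].round(4).tolist())
E
```

```text
top 111
[[-0.0046, -0.0198, -0.0006], [-0.0082, -0.0184, 0.0041], [-0.0128, -0.0137, 0.0058], [-0.0352, -0.0144, 0.0073], [-0.0054, -0.0203, 0.0094], [-0.0094, -0.0152, 0.0097], [-0.0313, -0.0155, 0.0098], [-0.0193, -0.0145, 0.0106], [-0.0243, -0.0142, 0.0112], [-0.0078, 0.0227, 0.0117], [-0.0341, -0.0136, 0.0121], [-0.0433, 0.0158, 0.0124], [-0.0172, -0.0129, 0.0126], [-0.0314, -0.0116, 0.0126]]
scene 80
[[0.0035, -0.0166, 0.0168], [0.0093, -0.0146, 0.0171], [0.013, -0.0149, 0.0188], [0.0087, -0.0153, 0.0202], [0.0112, -0.0169, 0.0205], [0.005, -0.015, 0.0222], [0.0082, -0.0158, 0.0234], [0.0074, -0.0168, 0.0262], [-0.0003, -0.0164, 0.0263], [0.0057, -0.0142, 0.0268], [0.0143, -0.0135, 0.0278], [0.0114, -0.0168, 0.0282], [0.0045, -0.0156, 0.0291], [0.0069, -0.0174, 0.0293]]
```

>>> move_arm --pt "0.024 0.041 0.01 0 0 6.2 -1" --pt "0.028 0.039 0.013 0 0 6.2 -1" --pt "0.032 0.035 0.017 0 0 6.2 -1" --pt "0 0 0.01 0 0 0 -1" --pt "0 0 0 0 0 0 -1"

```text
clock: 5.3
position: [0.5095, -0.1542, 0.1413]
ee_rot: [0.969, -0.245, -0.001, -0.0]
ft_force: [0.2, 0.6, -0.5]
grip_width: 0.381
```

```bash
python3 - <<'E'
from held import *
from pl import plan
o=manip.get_obs();p=o['position']
u,v=map(int,proj("top",p)); print(u,v);snap("top","t4",(u-50,v-50,u+50,v+50),6)
u,v=map(int,proj("scene",p)); print(u,v);snap("scene","s4",(u-50,v-50,u+50,v+50),6)
for n,nm in(("top","t4"),("scene","s4")):
    q=brown(n,nm,np.array(p)-.08,np.array(p)+.08); fit(q,p,-28.3,.017)
plan([((.5100,-.1534,.062),-28.3,0)],vmax=.02)
E
```

```text
301 217
206 169
n 105 lat,dz mm [3.5 8.3] dyaw,pitch [0.2 0.7] t range -0.0445 0.0574 rms 0.002
n 166 lat,dz mm [1.2 6.3] dyaw,pitch [-0.6  0. ] t range -0.0425 0.0606 rms 0.0142
now [ 0.5102 -0.1541  0.1426] clock 5.4 F [-0.2  1.2 -1.1] gw 0.381
-> [ 0.51   -0.1534  0.062 ] -28.3 0 rows 5
[-0.0, -0.0, 0.016, -0.0, 0.0, -0.0, 1],
[-0.0, -0.0, 0.016, -0.0, 0.0, -0.0, 1],
[-0.0, -0.0, 0.016, -0.0, 0.0, -0.0, 1],
[-0.0, -0.0, 0.016, -0.0, 0.0, -0.0, 1],
[-0.0, -0.001, 0.017, -0.0, 0.0, -0.0, 1],
end [ 0.5106 -0.1532  0.0616]
```

View pics/t4.png

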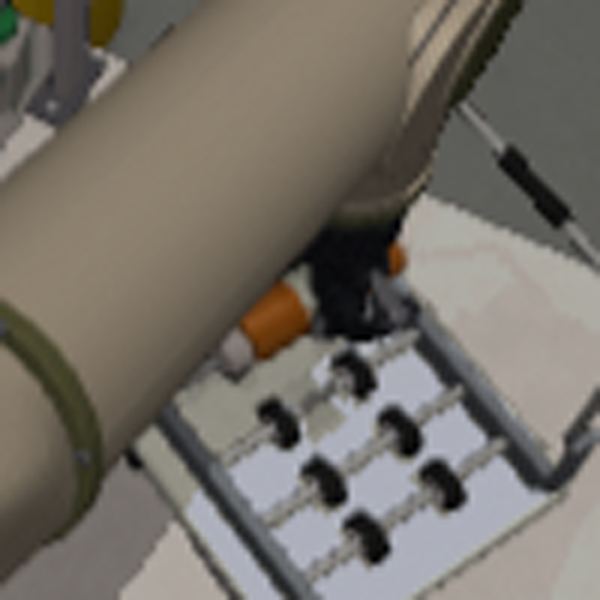

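View pics/s4.png

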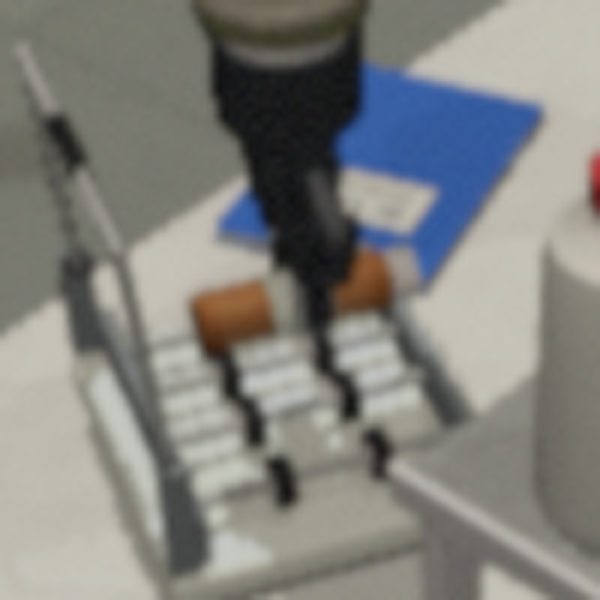

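>>> move_arm --pt "0 0 0.025 0 0 0 -1" --pt "0 0 0.025 0 0 0 -1" --pt "0 0 0.015 0 0 0 -1" --pt "0 0 0.008 0 0 0 -1" --pt "0 0 0.004 0 0 0 -1" --pt "0 0 0 0 0 0 -1" --pt "0 0 0 0 0 0 -1"

```text
clock: 6.28
position: [0.5104, -0.1559, 0.0659]
ee_rot: [0.969, -0.247, 0.001, 0.0]
ft_force: [0.0, 0.6, -1.0]
grip_width: 0.379
```

```bash
python3 - <<'E'
from held import *
o=manip.get_obs();p=o['position'];print(p,o['ft_force'],o['torque'])
u,v=map(int,proj("scene",p)); print(u,v);snap("scene","s5",(u-50,v-50,u+50,v+50),6)
E
```

```text
[ 0.51040248 -0.15594773  0.06590493] [ 0.03200907  0.6307685  -0.96022855] [0.0080237  0.05550825 0.06160654]
207 187
```

View pics/s5.png

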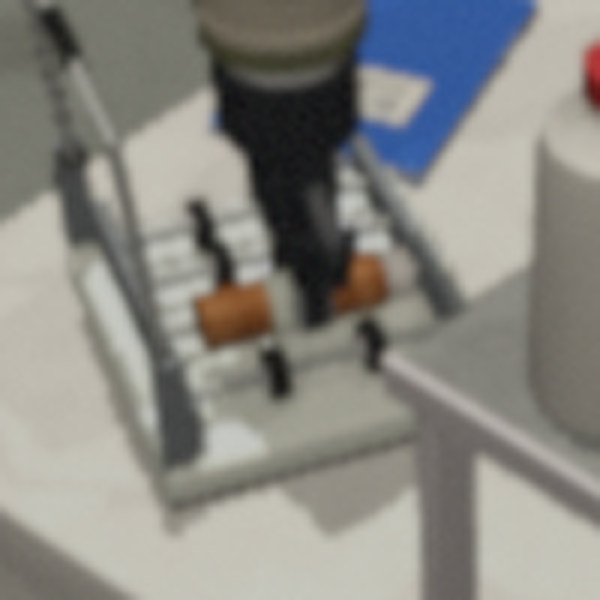

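>>> move_arm --pt "0 -0.001 0.002 0 0 0 -1" --pt "0 0 0.001 0 0 0 -1" --pt "0 0 0.001 0 0 0 -1" --pt "0 0 0 0 0 0 -1"

```text
clock: 6.82
position: [0.5106, -0.1552, 0.0624]
ee_rot: [0.969, -0.247, 0.0, 0.0]
ft_force: [-5.7, -0.4, 11.5]
grip_width: 0.38
```

>>> move_arm --pt "0 0 -0.001 0 0 0 -1" --pt "0 0 0 0 0 0 -0.1" --pt "0 0 0 0 0 0 0.1" --pt "0 0 0 0 0 0 0.3" --pt "0 0 0 0 0 0 0.3"

```text
clock: 7.45
position: [0.5105, -0.1549, 0.0622]
ee_rot: [0.969, -0.247, -0.0, -0.0]
ft_force: [0.4, 0.1, -0.1]
grip_width: 0.647
```

```bash
python3 - <<'E'
from held import *
o=manip.get_obs();p=o['position'];print(p,o['ft_force'],o['grip_width'])
u,v=map(int,proj("scene",p)); snap("scene","s6",(u-50,v-50,u+50,v+50),6)
q=brown("scene","s6",np.array(p)-.08,np.array(p)+.08); fit(q,p,-28.3,.017)
E
```

```text
[ 0.51046882 -0.15493578  0.06223725] [ 0.40640291  0.06816399 -0.07861295] 0.6468255892849175
n 137 lat,dz mm [1.4 5.5] dyaw,pitch [-0.7 -0. ] t range -0.0417 0.0594 rms 0.016
```

View pics/s6.png

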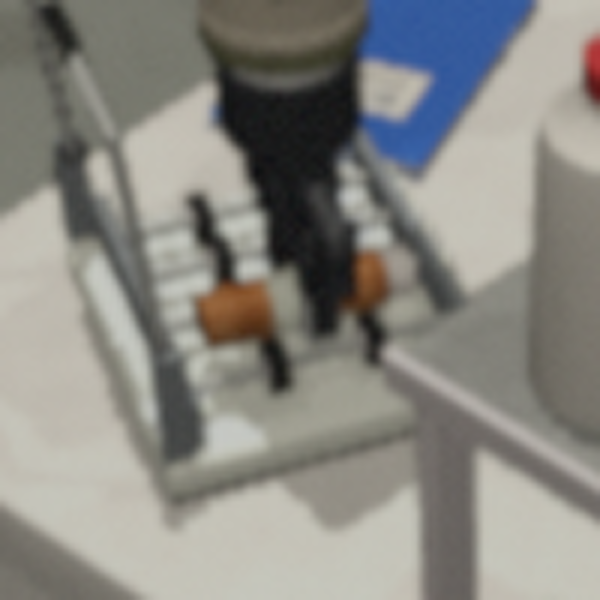

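```bash
python3 - <<'E'
from pl import *
plan([((.5105,-.155,.2),-28.3,0),((.42,.08,.25),-5,10),((.46,.249,.12),16.7,38)],vmax=.058)
E
```

```text
now [ 0.5105 -0.1549  0.0623] clock 7.5 F [-0.  -0.4 -0.6] gw 0.65
-> [ 0.5105 -0.155   0.2   ] -28.3 0 rows 3
[0.0, 0.0, -0.046, -0.0, 0.0, -0.1, 1],
[0.0, 0.0, -0.046, -0.0, 0.0, -0.1, 1],
[0.0, 0.0, -0.046, -0.0, 0.0, -0.1, 1],
end [ 0.5105 -0.1549  0.2003]
-> [0.42 0.08 0.25] -5 10 rows 5
[-0.038, -0.033, -0.01, 0.4, 2.0, -4.6, 1],
[-0.035, -0.036, -0.011, 0.4, 2.0, -4.6, 1],
[-0.032, -0.039, -0.012, 0.4, 2.0, -4.6, 1],
[-0.028, -0.041, -0.013, 0.4, 2.0, -4.6, 1],
[-0.024, -0.043, -0.013, 0.4, 2.0, -4.6, 1],
end [0.4203 0.0803 0.2503]
-> [0.46  0.249 0.12 ] 16.7 38 rows 4
[0.0, -0.043, 0.033, 2.3, 6.9, -5.0, 1],
[-0.0, -0.042, 0.035, 2.3, 6.9, -5.0, 1],
[-0.001, -0.04, 0.036, 2.3, 6.9, -5.0, 1],
[-0.002, -0.038, 0.038, 2.3, 6.9, -5.0, 1],
end [0.4599 0.2486 0.12  ]
```

>>> move_arm --pt "0 0 -0.046 0 0 0 0.3" --pt "0 0 -0.046 0 0 0 0.3" --pt "0 0 -0.046 0 0 0 0.6" --pt "-0.038 -0.033 -0.01 0.4 2.0 -4.6 1" --pt "-0.035 -0.036 -0.011 0.4 2.0 -4.6 1" --pt "-0.032 -0.039 -0.012 0.4 2.0 -4.6 1" --pt "-0.028 -0.041 -0.013 0.4 2.0 -4.6 1" --pt "-0.024 -0.043 -0.013 0.4 2.0 -4.6 1"

```text
clock: 8.5
position: [0.4208, 0.0823, 0.2507]
ee_rot: [0.995, -0.046, 0.089, 0.005]
ft_force: [1.0, 0.9, 0.9]
grip_width: 0.999
```

```bash
python3 - <<'E'
from pl import *
snap("top","t7",(255,165,375,285),5)
plan([((.46,.249,.12),16.7,38)],vmax=.045)
E
```

```text
now [0.4191 0.0885 0.2521] clock 8.55 F [-0.4  7.6  1.2] gw 1.0
-> [0.46  0.249 0.12 ] 16.7 38 rows 5
[0.001, -0.033, 0.027, 1.8, 5.5, -3.9, 1],
[0.0, -0.032, 0.028, 1.8, 5.5, -3.9, 1],
[-0.0, -0.031, 0.029, 1.8, 5.5, -3.9, 1],
[-0.001, -0.03, 0.03, 1.8, 5.5, -3.9, 1],
[-0.003, -0.029, 0.03, 1.8, 5.5, -3.9, 1],
end [0.4597 0.2491 0.12  ]
```

View pics/t7.png

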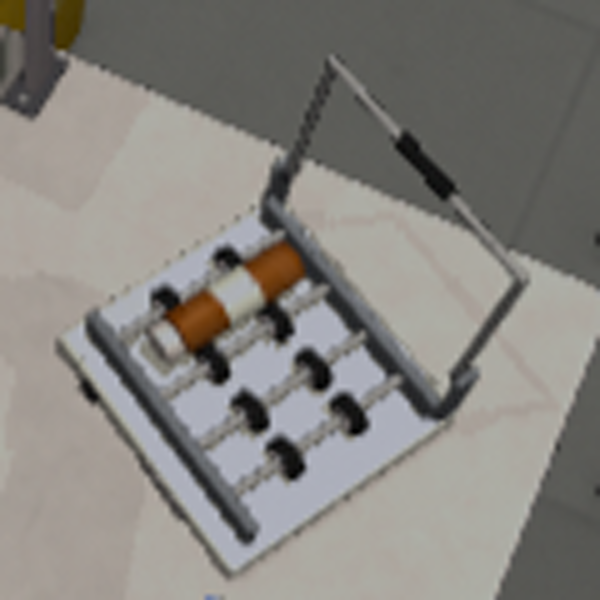

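>>> move_arm --pt "0.001 -0.033 0.027 1.8 5.5 -3.9 1" --pt "0 -0.032 0.028 1.8 5.5 -3.9 1" --pt "0 -0.031 0.029 1.8 5.5 -3.9 1" --pt "-0.001 -0.03 0.03 1.8 5.5 -3.9 1" --pt "-0.003 -0.029 0.03 1.8 5.5 -3.9 1" --pt "0 0 0 0 0 0 1"

```text
clock: 9.3
position: [0.462, 0.2348, 0.1198]
ee_rot: [0.94, 0.125, 0.315, -0.041]
ft_force: [0.5, -1.6, 0.5]
grip_width: 1.001
```

```bash
python3 - <<'E'
from pl import *
from held import *
q=brown("top","t7",np.array([.43,-.22,.05]),np.array([.6,-.08,.11]));fit(q,(.5103,-.1544,.0703),-28.3,.017)
snap("top","t8",(150,110,290,250),5);snap("scene","s8",(220,200,380,350),5)
print(manip.get_obs()['joint_pos'].round(2))
plan([((.49,.259,.055),16.7,38),((.5817,.2863,.010),16.7,38)],vmax=.03)
E
```

```text
n 176 lat,dz mm [2.9 0.6] dyaw,pitch [-0.4  0.3] t range -0.0451 0.0737 rms 0.0025
[ 0.53 -0.21 -1.16  2.35  0.19  0.29 -2.16]
now [0.4646 0.2324 0.1223] clock 9.4 F [0.6 0.2 0.5] gw 0.997
-> [0.49  0.259 0.055] 16.7 38 rows 3
[-0.005, -0.006, 0.024, 0.4, 0.3, -0.5, 1],
[-0.005, -0.007, 0.024, 0.4, 0.3, -0.5, 1],
[-0.006, -0.006, 0.025, 0.4, 0.3, -0.5, 1],
end [0.4902 0.2591 0.0547]
-> [0.5817 0.2863 0.01  ] 16.7 38 rows 4
[0.012, 0.0, 0.024, 0.0, -0.0, -0.0, 1],
[0.012, 0.0, 0.023, 0.0, -0.0, -0.0, 1],
[0.012, 0.0, 0.024, 0.0, -0.0, -0.0, 1],
[0.012, 0.0, 0.023, 0.0, -0.0, -0.0, 1],
end [0.5819 0.2865 0.0102]
```

View pics/t8.png

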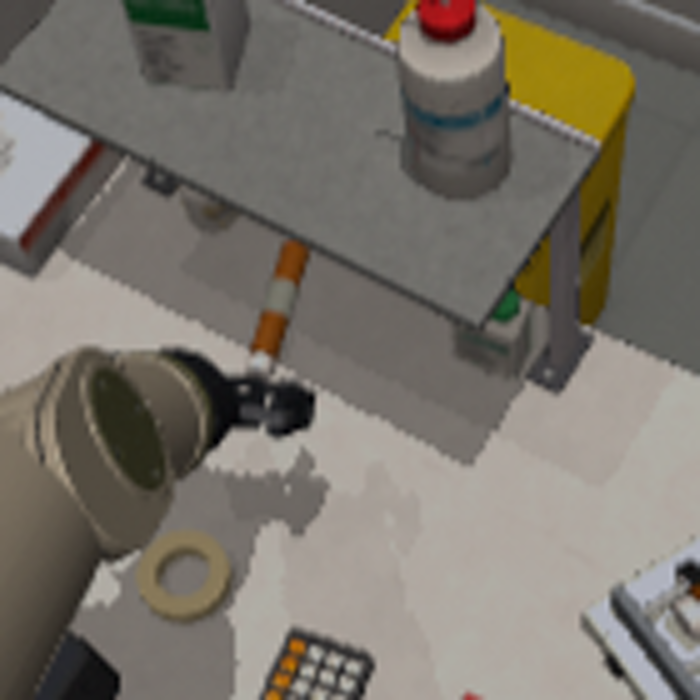

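View pics/s8.png

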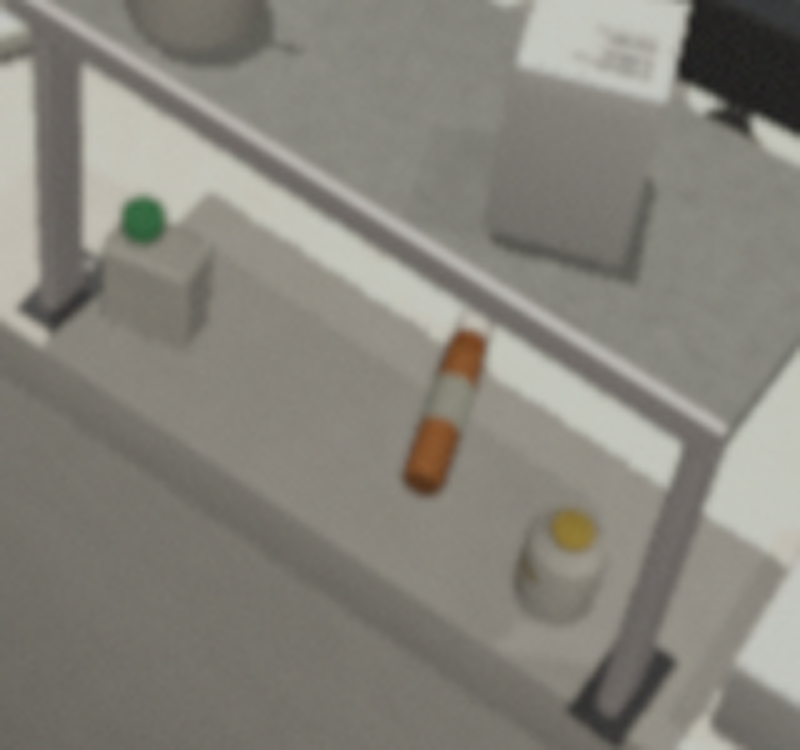

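```bash
python3 - <<'E'
from h import *
z=np.load("t8.npz");P=pts("top",z['d'])
for u,v in((235-60,195),(170,198),(165,205),(180,195),(160,215),(190,190),(176,190)): print(u,v,P[v,u].round(3))
z=np.load("top0.npz");P0=pts("top",z['d'])
m=(abs(P0[...,0]-.375)<.06)&(abs(P0[...,1]-.33)<.06)&(P0[...,2]>.1)&(P0[...,2]<.13);print('bottle top',P0[m].mean(0))
z=np.load("s8.npz");P2=pts("scene",z['d'])
m=(P2[...,0]>.25)&(P2[...,0]<.5)&(P2[...,1]>.2)&(P2[...,1]<.45)&(P2[...,2]>.06);q=P2[m];print(len(q),q.min(0),q.max(0))
E
```

```text
175 195 [0.296 0.15  0.413]
170 198 [0.272 0.143 0.443]
165 205 [0.243 0.131 0.467]
180 195 [0.311 0.151 0.384]
160 215 [0.207 0.113 0.498]
190 190 [0.37  0.173 0.295]
176 190 [0.314 0.161 0.401]
bottle top [0.38479224 0.3350012  0.11194562]
2617 [0.25000335 0.20001622 0.06001522] [0.49726694 0.42335958 0.73032878]
```

>>> move_arm --pt "-0.005 -0.006 0.024 0.4 0.3 -0.5 1" --pt "-0.005 -0.007 0.024 0.4 0.3 -0.5 1" --pt "-0.006 -0.006 0.025 0.4 0.3 -0.5 1" --pt "0 0 0 0 0 0 1"

```text
clock: 9.9
position: [0.4696, 0.2355, 0.0898]
ee_rot: [0.937, 0.136, 0.317, -0.046]
ft_force: [-0.5, 0.7, 0.2]
grip_width: 1.003
```

```bash
python3 - <<'E'
from pl import *
print(manip.get_obs()['joint_pos'].round(2))
plan([((.565,.2815,.02),16.7,38),((.5817,.2863,.010),16.7,38)],vmax=.025)
E
```

```text
[ 0.83 -0.07 -1.46  2.36  0.72  0.23 -2.6 ]
now [0.4696 0.2355 0.0898] clock 9.9 F [-0.5  0.7  0.2] gw 1.003
-> [0.565  0.2815 0.02  ] 16.7 38 rows 6
[0.007, -0.003, 0.02, 0.0, 0.1, -0.0, 1],
[0.007, -0.003, 0.02, 0.0, 0.1, -0.0, 1],
[0.007, -0.003, 0.02, 0.0, 0.1, -0.0, 1],
[0.006, -0.003, 0.02, 0.0, 0.1, -0.0, 1],
[0.007, -0.002, 0.02, 0.0, 0.1, -0.0, 1],
[0.006, -0.003, 0.019, 0.0, 0.1, -0.0, 1],
end [0.5648 0.2815 0.0199]
-> [0.5817 0.2863 0.01  ] 16.7 38 rows 1
[0.008, 0.0, 0.019, 0.1, 0.0, -0.2, 1],
end [0.5821 0.2866 0.0099]
```

```bash
cat > kin.py <<'E'
from h import *
from scipy.optimize import least_squares
import itertools
data=[([1.12139634,.33285515,-.06473206,1.46095251,.02158505,1.34991625,-.08852209],[.25858098,-.56857453,.23052112],[.977313479,.211796712,-.000173,-.000697]),
([.64,.04,-.33,1.74,.01,1.37,-1.79],[.4509,-.1988,.2633],[.966,-.26,0,0]),
([.53,-.21,-1.16,2.35,.19,.29,-2.16],[.4646,.2324,.1223],[.94,.125,.315,-.041]),
([.83,-.07,-1.46,2.36,.72,.23,-2.6],[.4696,.2355,.0898],[.937,.136,.317,-.046])]
def fk(j,L,s,y0=0):
    # s signs for z joints (j1,j3,j5,j7)
    R=Ro.identity();p=np.zeros(3)
    p=p+[0,0,L[0]]
    R=R*Ro.from_rotvec([0,0,s[0]*j[0]])*Ro.from_rotvec([0,j[1],0]);p=p+R.apply([L[4],0,L[1]])
    R=R*Ro.from_rotvec([0,0,s[1]*j[2]])*Ro.from_rotvec([0,j[3],0]);p=p+R.apply([L[5],0,L[2]])
    R=R*Ro.from_rotvec([0,0,s[2]*j[4]])*Ro.from_rotvec([0,j[5],0]);p=p+R.apply([L[6],0,L[3]])
    R=R*Ro.from_rotvec([0,0,s[3]*j[6]+y0]);return p,R
if __name__=="__main__":
    res=[]
    for s in itertools.product([-1,1],repeat=4):
      for y0 in (0,np.pi/2,np.pi,-np.pi/2):
        def f(L):
            e=[]
            for j,p,q in data:
                a,R=fk(j,L,s,y0);e+=list((a-p));e+=list(.1*(R.inv()*Ro.from_quat(q)).as_rotvec())
            return np.array(e)
        r=least_squares(f,[.3,.4,.4,.25,0,0,0]);res.append((r.cost,s,y0,r.x.round(3),np.abs(f(r.x)).max()))
    res.sort(key=lambda t:t[0])
    for r in res[:4]:print(r)
E
python3 kin.py
```

```text
(np.float64(0.0014471235114992716), (-1, -1, -1, -1), 1.5707963267948966, array([-0.004,  0.394,  0.377,  0.206,  0.083, -0.171, -0.005]), np.float64(0.0298102723940038))
(np.float64(0.01245814546982722), (-1, -1, 1, -1), 1.5707963267948966, array([-0.153,  0.418,  0.32 ,  0.18 ,  0.156, -0.276,  0.038]), np.float64(0.1408357562781683))
(np.float64(0.025106757919523066), (-1, -1, -1, 1), 0, array([-0.004,  0.394,  0.377,  0.206,  0.083, -0.171, -0.005]), np.float64(0.1747840511222517))
(np.float64(0.030576312444378702), (-1, -1, 1, 1), 0, array([-0.153,  0.418,  0.32 ,  0.18 ,  0.156, -0.276,  0.038]), np.float64(0.17380950316620694))
```

```bash
cat > kin.py <<'E'
from h import *
from scipy.optimize import least_squares
import json
data=[([1.12139634,.33285515,-.06473206,1.46095251,.02158505,1.34991625,-.08852209],[.25858098,-.56857453,.23052112],[.977313479,.211796712,-.000173,-.000697]),
([.64,.04,-.33,1.74,.01,1.37,-1.79],[.4509,-.1988,.2633],[.966,-.26,0,0]),
([.53,-.21,-1.16,2.35,.19,.29,-2.16],[.4646,.2324,.1223],[.94,.125,.315,-.041])]
try: data+=json.load(open('kd.json'))
except Exception: pass
def log():
    o=manip.get_obs()
    try:k=json.load(open('kd.json'))
    except Exception:k=[]
    k.append([list(map(float,o[x])) for x in('joint_pos','position','ee_rot')]);json.dump(k,open('kd.json','w'))
Z=lambda a:Ro.from_rotvec([0,0,a]);Y=lambda a:Ro.from_rotvec([0,a,0])
def fk(j,L):
    h,L1,L2,L3,a0,a1,a2,a3,a4=L
    R=Z(-j[0]);p=np.array([0,0,h])+R.apply([a0,0,0])
    R=R*Y(j[1]);p=p+R.apply([0,0,L1])
    R=R*Z(-j[2]);p=p+R.apply([a1,0,0]);R=R*Y(j[3]);p=p+R.apply([a2,0,L2])
    R=R*Z(-j[4]);p=p+R.apply([a3,0,0]);R=R*Y(j[5]);p=p+R.apply([a4,0,L3])
    return p,R*Z(-j[6]+np.pi/2)
def fitk():
    def f(L,full=0):
        e=[]
        for j,p,q in data: e+=list(fk(j,L)[0]-p)
        return np.r_[e,.02*(np.array(L)-[.3,.4,.4,.25,0,0,0,0,0])*(not full)]
    r=least_squares(f,[.3,.4,.4,.25,0,0,0,0,0]);return r.x,f(r.x)[:-9].reshape(-1,3)
if __name__=="__main__":
    log()
    for j,p,q in data+json.load(open('kd.json')): print((fk(j,np.zeros(9))[1].inv()*Ro.from_quat(q)).as_rotvec(degrees=True).round(2))
    L,e=fitk();print(L.round(4));print((e*1e3).round(1))
E
python3 kin.py; python3 kin.py|tail -8
```

```text
[0. 0. 0.]
[-0.1   0.39 -0.09]
[ 0.09  0.49 -0.38]
[-0. -0. -0.]
[-0.3428  0.4315  0.2467  0.1007  0.1311  0.0132 -0.6063  0.2726 -0.0255]
[[21.8 10.7  0.5]
 [-2.1 -1.7 -0.4]
 [ 0.6 -0.5  0.2]]
[-0. -0. -0.]
[-0. -0. -0.]
[-0. -0. -0.]
[-0.1043  0.4418  0.2941  0.2344  0.1336  0.0013 -0.1478 -0.0763 -0.0101]
[[ 30.5  14.5   1.6]
 [ -2.3   3.   -1.8]
 [  5.5  13.8   2.9]
 [ -5.2 -12.5  -2.5]]
```

```bash
python3 - <<'E'
from pl import *
plan([((.47,.20,.20),10,20),((.46,.12,.28),0,0)],vmax=.04)
E
```

```text
now [0.4696 0.2355 0.0898] clock 9.9 F [-0.5  0.7  0.2] gw 1.003
-> [0.47 0.2  0.2 ] 10 20 rows 3
[0.02, 0.011, -0.031, -1.0, -5.8, 1.9, 1],
[0.017, 0.012, -0.033, -1.0, -5.8, 1.9, 1],
[0.013, 0.011, -0.034, -1.0, -5.8, 1.9, 1],
end [0.4696 0.2001 0.1997]
-> [0.46 0.12 0.28] 0 0 rows 3
[0.002, 0.026, -0.028, -0.6, -6.6, 3.3, 1],
[-0.0, 0.026, -0.028, -0.6, -6.6, 3.3, 1],
[-0.002, 0.026, -0.027, -0.6, -6.6, 3.3, 1],
end [0.4597 0.1198 0.28  ]
```

>>> move_arm --pt "0.02 0.011 -0.031 -1.0 -5.8 1.9 1" --pt "0.017 0.012 -0.033 -1.0 -5.8 1.9 1" --pt "0.013 0.011 -0.034 -1.0 -5.8 1.9 1" --pt "0 0 0 0 0 0 1"

```text
clock: 10.4
position: [0.4741, 0.2007, 0.172]
ee_rot: [0.97, 0.091, 0.223, -0.007]
ft_force: [-0.5, 0.8, -0.2]
grip_width: 1.002
```

```bash
cat >> kin.py <<'E'
E
python3 -c "
from kin import *
log(); o=manip.get_obs(); print(o['joint_pos'].round(3),o['joint_velocities'].round(2),o['position'].round(4))"
```

```text
[ 0.382 -0.165 -0.92   2.148  0.084  0.683 -1.996] [ 0.04  0.02 -0.07  0.1   0.08 -0.11 -0.07] [0.4741 0.2007 0.172 ]
```

>>> move_arm --pt "0.002 0.026 -0.028 -0.6 -6.6 3.3 1" --pt "0 0.026 -0.028 -0.6 -6.6 3.3 1" --pt "-0.002 0.026 -0.027 -0.6 -6.6 3.3 1" --pt "0 0 0 0 0 0 1"

```text
clock: 10.9
position: [0.4562, 0.1185, 0.2487]
ee_rot: [0.999, 0.002, 0.052, 0.006]
ft_force: [-0.3, 0.8, 0.3]
grip_width: 1.005
```

```bash
python3 -c "
from kin import *
log(); o=manip.get_obs(); print(o['joint_pos'].round(3),o['joint_velocities'].round(2),o['position'].round(4))"
```

```text
[ 0.445 -0.072 -0.781  1.863 -0.006  1.236 -1.901] [-0.02 -0.02 -0.06  0.08 -0.01 -0.09  0.  ] [0.4562 0.1185 0.2487]
```

```bash
cat > kin2.py <<'E'
import kin
from kin import *
def fk(j,L):
    h,L1,L2,L3,a1,a2,a4,b1,b2,b3=L
    R=Z(-j[0])*Y(j[1]);p=np.array([0,0,h])+R.apply([0,b1,L1])
    R=R*Z(-j[2]);p=p+R.apply([a1,0,0]);R=R*Y(j[3]);p=p+R.apply([a2,b2,L2])
    R=R*Z(-j[4])*Y(j[5]);p=p+R.apply([a4,b3,L3])
    return p,R*Z(-j[6]+np.pi/2)
L0=np.array([.365,.42,.4,.3,0.,0,0,0,0,0])
def fitk(reg=.01):
    D=[];seen=[]
    for d in kin.data:
        k=round(d[1][0],4),round(d[1][1],4)
        if k in seen: continue
        seen.append(k);D.append(d)
    def f(L): return np.r_[np.ravel([fk(j,L)[0]-p for j,p,q in D]),reg*(L-L0)]
    r=least_squares(f,L0);return r.x,f(r.x)[:-10].reshape(-1,3)
if __name__=="__main__":
    for reg in(.03,.003): L,e=fitk(reg);print(L.round(4));print((e*1e3).round(1).tolist())
E
python3 kin2.py
```

```text
[ 2.731e-01  4.407e-01  4.881e-01  3.494e-01  5.500e-03  4.000e-04
  2.000e-04 -2.740e-02 -2.410e-02  4.200e-03]
[[-1.2, -0.9, -0.6], [-0.7, 2.8, -0.5], [-1.7, 0.3, -2.1], [-0.3, -0.1, 0.8], [2.7, -0.3, 1.6], [0.7, -0.6, 0.9]]
[ 2.695e-01  4.427e-01  4.880e-01  3.485e-01  4.100e-03 -2.000e-04
 -6.000e-04 -2.620e-02 -2.530e-02  4.200e-03]
[[-1.1, -1.0, -0.4], [-0.8, 2.8, -0.6], [-1.8, 0.4, -2.1], [-0.1, -0.1, 0.7], [2.5, -0.2, 1.6], [0.8, -0.7, 0.8]]
```

```bash
cat > sim.py <<'E'
from kin2 import *
from pl import Rt
L=fitk(.03)[0]
LO=np.array([-2.6,-.5,-1.47,.16,-1.27,.06,-2.6]);HI=np.array([2.6,2.12,1.34,2.42,4.41,2.06,2.6])
V=np.array([2.22,2.22,2.79,2.79,3.14,3.14,3.14])*.7/8
def err(j,pos,T,w=.3):
    p,R=fk(j,L);return np.r_[pos-p,w*(T*R.inv()).as_rotvec()]
def jac(j,w=.3):
    J=np.zeros((6,7));p0,R0=fk(j,L)
    for i in range(7):
        k=np.array(j,float);k[i]+=1e-5;p,R=fk(k,L);J[:3,i]=(p-p0)/1e-5;J[3:,i]=w*(R*R0.inv()).as_rotvec()/1e-5
    return J
def ik(pos,T,post):
    f=lambda j:np.r_[err(j,pos,T)*100,.02*(j-post)]
    r=least_squares(f,np.clip(post,LO+.02,HI-.02),bounds=(LO+.01,HI-.01));return r.x,np.linalg.norm(err(r.x,pos,T))
def run(j,tgts,vmax=.045,wmax=9,verbose=1):
    """tgts (pos,T)"""
    j=np.array(j,float);cp,cR=fk(j,L)
    for pos,T in tgts:
        pos=np.array(pos);w=(T*cR.inv()).as_rotvec();N=int(max(1,np.ceil(np.linalg.norm(pos-cp)/vmax),np.ceil(np.degrees(np.linalg.norm(w))/wmax)))
        dp=(pos-cp)/N
        for i in range(N):
            cp=cp+dp;cR=Ro.from_rotvec(w/N)*cR
            for _ in range(4):
                e=err(j,cp,cR);J=jac(j);dq=J.T@np.linalg.solve(J@J.T+1e-5*np.eye(6),e)
                j=np.clip(j+dq,LO,HI)
        if verbose:print(N,pos,'j',j.round(2),'err',np.linalg.norm(err(j,cp,cR)).round(4))
    return j
E
python3 - <<'E'
from sim import *
flip=Ro.from_rotvec([0,0,np.pi])
for nm,pos,T in(("slim",(.5817,.2863,.01),Rt(16.7,38)),("slimpre",(.49,.259,.06),Rt(16.7,38)),("narrow",(.475,-.236,.07),Rt(-28.3,38))):
    for fl in(0,1):
        TT=T*flip if fl else T
        for j1 in(-.5,.4):
            j,e=ik(np.array(pos),TT,np.array([j1,0.2,0,1.6,0,1,1.5 if fl else -1.5]));print(nm,fl,j.round(2),round(e,5))
print("sim check"); j=[.64,.04,-.33,1.74,.01,1.37,-1.79]
run(j,[((.435,.1165,.12),Rt(9.25)),((.435,.1165,.01),Rt(9.25)),((.435,.1165,.12),Rt(9.25)),((.46,-.02,.19),Rt(-10)),((.51,-.154,.14),Rt(-28.3)),((.51,-.154,.06),Rt(-28.3)),((.51,-.154,.2),Rt(-28.3)),((.42,.08,.25),Rt(-5,10)),((.46,.235,.12),Rt(16.7,38))])
E
```

```text
slim 0 [-1.15  0.38  0.55  2.18  0.63  0.07 -2.59] 0.01297
slim 0 [-1.15  0.38  0.55  2.18  0.63  0.07 -2.59] 0.01297
slim 1 [-0.34  0.37 -0.34  2.15  1.62  0.32 -0.27] 0.0
slim 1 [-0.02  0.45 -0.69  2.13  1.66  0.45 -0.2 ] 0.0
slimpre 0 [-1.97  0.18  1.33  2.41  0.63  0.11 -2.59] 0.01054
slimpre 0 [-1.97  0.18  1.33  2.41  0.63  0.11 -2.59] 0.01054
slimpre 1 [-0.63  0.07 -0.12  2.38  1.29  0.3  -0.07] 0.0
slimpre 1 [-0.21  0.1  -0.54  2.35  1.32  0.33 -0.08] 0.0
narrow 0 [ 1.    0.01 -0.68  2.4   0.88  0.14 -2.59] 0.00394
narrow 0 [ 1.    0.01 -0.69  2.4   0.88  0.14 -2.59] 0.00394
narrow 1 [ 0.95  0.01 -0.65  2.41  1.06  0.14  0.36] 1e-05
narrow 1 [ 0.95  0.01 -0.65  2.41  1.06  0.14  0.36] 1e-05
sim check
8 [0.435  0.1165 0.12  ] j [ 0.3   0.1  -0.68  2.01  0.07  1.06 -1.83] err 0.0
3 [0.435  0.1165 0.01  ] j [ 0.23  0.29 -0.64  2.09  0.24  0.83 -1.96] err 0.0
3 [0.435  0.1165 0.12  ] j [ 0.31  0.1  -0.69  2.01  0.08  1.06 -1.83] err 0.0
4 [ 0.46 -0.02  0.19] j [ 0.48  0.03 -0.54  1.91  0.02  1.21 -1.81] err 0.0
4 [ 0.51  -0.154  0.14 ] j [ 0.57  0.23 -0.41  1.8   0.1   1.13 -1.94] err 0.0
2 [ 0.51  -0.154  0.06 ] j [ 0.55  0.33 -0.39  1.87  0.15  0.97 -1.98] err 0.0
4 [ 0.51  -0.154  0.2  ] j [ 0.58  0.18 -0.41  1.73  0.07  1.25 -1.92] err 0.0
6 [0.42 0.08 0.25] j [ 0.41 -0.27 -0.63  2.02 -0.11  1.18 -1.85] err 0.0
5 [0.46  0.235 0.12 ] j [ 0.51 -0.23 -1.14  2.38  0.12  0.24 -2.07] err 0.0
```

```bash
python3 - <<'E'
from sim import *
flip=Ro.from_rotvec([0,0,np.pi])
d=np.array([np.cos(np.radians(16.7)),np.sin(np.radians(16.7)),0])
c=np.array([.574,.284,.009])-.002*d
for ph in(28,31,34):
  for nm,pos,yaw in(("slim",c,16.7),("slimpre",c-.09*d+[0,0,.05],16.7),("narrow",(.468,-.235,.07),-28.3)):
    for fl in(0,1):
        T=Rt(yaw,ph);TT=T*flip if fl else T
        j,e=ik(np.array(pos),TT,np.array([-.2,0.2,-.4,1.6,0,1,1.5 if fl else -1.5]));print(ph,nm,fl,j.round(2),round(e,5))
j0=manip.get_obs()['joint_pos']
for ph in(31,34,36):
    print('noflip',ph);j=run(j0,[((.47,.16,.3),Rt(5)),((.48,.245,.12),Rt(16.7,15)),(c-.09*d+[0,0,.05],Rt(16.7,ph)),(c,Rt(16.7,ph))])
    print('flip',ph);j=run(j0,[((.47,.12,.3),Rt(90)),((.47,.16,.3),Rt(5)*flip),((.48,.245,.12),Rt(16.7,15)*flip),(c-.09*d+[0,0,.05],Rt(16.7,ph)*flip),(c,Rt(16.7,ph)*flip)])
E
```

```text
28 slim 0 [-0.72  0.35  0.12  2.08  0.43  0.28 -2.29] 0.0
28 slim 1 [-0.67  0.35  0.06  2.08  0.49  0.29  0.8 ] 0.0
28 slimpre 0 [-0.37  0.1  -0.33  2.25  0.58  0.4  -2.46] 0.0
28 slimpre 1 [-0.35  0.1  -0.34  2.24  0.59  0.4   0.67] 0.0
28 narrow 0 [ 0.3  -0.01  0.02  2.33  0.24  0.34 -1.96] 0.0
28 narrow 1 [ 0.3  -0.01  0.02  2.33  0.24  0.34  1.19] 0.0
31 slim 0 [-1.    0.35  0.41  2.14  0.26  0.17 -2.18] 0.0
31 slim 1 [-0.94  0.35  0.34  2.14  0.38  0.18  0.86] 0.0
31 slimpre 0 [-0.74  0.07  0.03  2.31  0.68  0.33 -2.59] 1e-05
31 slimpre 1 [-0.36  0.09 -0.35  2.28  0.75  0.36  0.5 ] 0.0
31 narrow 0 [ 0.32 -0.02 -0.01  2.37  0.35  0.27 -2.07] 0.0
31 narrow 1 [ 0.31 -0.02 -0.    2.37  0.35  0.27  1.07] 0.0
34 slim 0 [-1.19  0.38  0.61  2.19 -0.04  0.07 -1.92] 0.0
34 slim 1 [-1.18  0.38  0.6   2.19  0.04  0.07  1.15] 0.0
34 slimpre 0 [-1.98  0.07  1.33  2.4   0.69  0.22 -2.59] 0.00178
34 slimpre 1 [-0.36  0.08 -0.37  2.32  0.97  0.33  0.27] 0.0
34 narrow 0 [ 0.37 -0.03 -0.07  2.41  0.53  0.21 -2.25] 0.0
34 narrow 1 [ 0.37 -0.03 -0.07  2.41  0.53  0.21  0.89] 0.0
noflip 31
2 [0.47 0.
[... 1561 characters left out ...]
06  1.45 -1.94] err 0.0
5 [0.48  0.245 0.12 ] j [ 0.25  0.16 -0.9   2.01  0.29  0.81 -2.08] err 0.0
3 [0.48588033 0.25756283 0.059     ] j [-0.07  0.11 -0.68  2.33  1.18  0.34 -2.6 ] err 0.1382
3 [0.57208436 0.28342528 0.009     ] j [-0.12  0.4  -0.57  2.14  1.51  0.39 -2.6 ] err 0.195
flip 36
10 [0.47 0.12 0.3 ] j [ 0.4   0.04 -0.75  1.67  0.03  1.44 -0.36] err 0.0
11 [0.47 0.16 0.3 ] j [ 0.39  0.08 -0.85  1.64  0.06  1.45  1.2 ] err 0.0
5 [0.48  0.245 0.12 ] j [ 0.26  0.16 -0.91  2.01  0.29  0.81  1.06] err 0.0
3 [0.48588033 0.25756283 0.059     ] j [-0.01  0.12 -0.74  2.33  1.2   0.35  0.07] err 0.0
3 [0.57208436 0.28342528 0.009     ] j [-0.07  0.42 -0.63  2.14  1.53  0.41 -0.1 ] err 0.0
```

```bash
python3 - <<'E'
from pl import *
plan([((.46,.13,.29),92,0),((.47,.17,.29),186,0)],wmax=10)
E
```

```text
now [0.4562 0.1185 0.2487] clock 10.9 F [-0.3  0.8  0.3] gw 1.005
-> [0.46 0.13 0.29] 92 0 rows 10
[0.001, -0.001, -0.004, 0.5, -0.4, -9.2, 1],
[0.001, -0.001, -0.004, 0.5, -0.4, -9.2, 1],
[0.001, -0.001, -0.004, 0.5, -0.4, -9.2, 1],
[0.001, -0.001, -0.004, 0.5, -0.4, -9.2, 1],
[0.001, -0.001, -0.004, 0.5, -0.4, -9.2, 1],
[0.001, -0.0, -0.004, 0.5, -0.4, -9.2, 1],
[0.001, -0.0, -0.004, 0.5, -0.4, -9.2, 1],
[0.002, 0.0, -0.004, 0.5, -0.4, -9.2, 1],
[0.001, 0.0, -0.004, 0.5, -0.4, -9.2, 1],
[0.001, 0.001, -0.005, 0.5, -0.4, -9.2, 1],
end [0.4604 0.1296 0.2901]
-> [0.47 0.17 0.29] 186 0 rows 10
[0.004, 0.001, 0.0, 0.0, 0.0, -9.4, 1],
[0.004, 0.002, 0.0, 0.0, 0.0, -9.4, 1],
[0.003, 0.002, 0.0, 0.0, 0.0, -9.4, 1],
[0.003, 0.003, 0.0, 0.0, 0.0, -9.4, 1],
[0.002, 0.003, 0.0, 0.0, 0.0, -9.4, 1],
[0.002, 0.004, 0.0, 0.0, 0.0, -9.4, 1],
[0.001, 0.004, 0.0, 0.0, 0.0, -9.4, 1],
[0.001, 0.004, 0.0, 0.0, 0.0, -9.4, 1],
[-0.0, 0.004, 0.0, 0.0, 0.0, -9.4, 1],
[-0.001, 0.005, 0.0, 0.0, 0.0, -9.4, 1],
end [0.4702 0.1703 0.29  ]
```

>>> move_arm --pt "0.001 -0.001 -0.004 0.5 -0.4 -9.2 1" --pt "0.001 -0.001 -0.004 0.5 -0.4 -9.2 1" --pt "0.001 -0.001 -0.004 0.5 -0.4 -9.2 1" --pt "0.001 -0.001 -0.004 0.5 -0.4 -9.2 1" --pt "0.001 -0.001 -0.004 0.5 -0.4 -9.2 1" --pt "0.001 0 -0.004 0.5 -0.4 -9.2 1" --pt "0.001 0 -0.004 0.5 -0.4 -9.2 1" --pt "0.002 0 -0.004 0.5 -0.4 -9.2 1" --pt "0.001 0 -0.004 0.5 -0.4 -9.2 1" --pt "0.001 0.001 -0.005 0.5 -0.4 -9.2 1"

```text
clock: 12.15
position: [0.458, 0.1321, 0.2877]
ee_rot: [0.688, 0.725, -0.001, 0.002]
ft_force: [1.4, -0.1, -0.2]
grip_width: 1.0
```

>>> move_arm --pt "0.004 0.001 0 0 0 -9.4 1" --pt "0.004 0.002 0 0 0 -9.4 1" --pt "0.003 0.002 0 0 0 -9.4 1" --pt "0.003 0.003 0 0 0 -9.4 1" --pt "0.002 0.003 0 0 0 -9.4 1" --pt "0.002 0.004 0 0 0 -9.4 1" --pt "0.001 0.004 0 0 0 -9.4 1" --pt "0.001 0.004 0 0 0 -9.4 1" --pt "0 0.004 0 0 0 -9.4 1" --pt "-0.001 0.005 0 0 0 -9.4 1"

```text
clock: 13.4
position: [0.4676, 0.1728, 0.2874]
ee_rot: [-0.061, 0.998, -0.002, 0.001]
ft_force: [0.6, 0.0, -0.3]
grip_width: 1.0
```

```bash
python3 - <<'E'
from pl import *
from kin import log
from sim import *
log();o=manip.get_obs();j0=o['joint_pos'];print(j0.round(2),o['joint_velocities'].round(2))
d=np.array([np.cos(np.radians(16.7)),np.sin(np.radians(16.7)),0]);c=np.array([.574,.284,.009])
tg=[((.48,.245,.12),196.7,-15),(tuple((c-.09*d+[0,0,.05]).round(3)),196.7,-33),(tuple(c.round(4)),196.7,-33)]
j=run(j0,[(p,Rt(a,b)) for p,a,b in tg],vmax=.03)
plan(tg,vmax=.035,wmax=6)
# elbow, wrist
R=Z(-j[0])*Y(j[1]);print('elbow',np.array([0,0,L[0]])+R.apply([0,L[7],L[1]]))
T=Rt(196.7,-33);print('wrist',c-T.apply([0,0,.349]))
E
```

```text
[ 0.36  0.09 -0.85  1.66  0.07  1.42  1.2 ] [-0.01  0.08 -0.1  -0.06  0.07  0.01  1.19]
7 [0.48  0.245 0.12 ] j [ 0.25  0.16 -0.9   2.01  0.29  0.81  1.06] err 0.0
3 [0.488 0.258 0.059] j [ 0.02  0.14 -0.75  2.28  0.98  0.37  0.3 ] err 0.0
4 [0.574 0.284 0.009] j [-0.07  0.42 -0.62  2.1   1.31  0.41  0.12] err 0.0
now [0.4676 0.1728 0.2874] clock 13.4 F [ 0.6  0.  -0.3] gw 1.0
-> [0.48  0.245 0.12 ] 196.7 -15 rows 6
[-0.003, 0.012, 0.028, -0.3, -2.5, -1.6, 1],
[-0.003, 0.012, 0.028, -0.3, -2.5, -1.6, 1],
[-0.002, 0.011, 0.028, -0.3, -2.5, -1.6, 1],
[-0.001, 0.011, 0.028, -0.3, -2.5, -1.6, 1],
[0.0, 0.011, 0.029, -0.3, -2.5, -1.6, 1],
[0.002, 0.011, 0.028, -0.3, -2.5, -1.6, 1],
end [0.4799 0.245  0.1201]
-> [0.488 0.258 0.059] 196.7 -33 rows 3
[0.002, 0.003, 0.021, 0.1, -5.9, -0.0, 1],
[0.004, 0.003, 0.02, 0.1, -5.9, -0.0, 1],
[0.005, 0.004, 0.02, 0.1, -5.9, -0.0, 1],
end [0.4881 0.2581 0.0592]
-> [0.574 0.284 0.009] 196.7 -33 rows 3
[-0.016, 0.0, 0.03, -0.0, -0.0, -0.0, 1],
[-0.016, 0.0, 0.03, -0.0, -0.0, -0.0, 1],
[-0.016, 0.0, 0.031, -0.0, -0.0, -0.0, 1],
end [0.574  0.2837 0.0088]
elbow [ 0.1806448  -0.01395043  0.67571307]
wrist [0.39193804 0.22937879 0.30169603]
```

>>> move_arm --pt "-0.003 0.012 0.028 -0.3 -2.5 -1.6 1" --pt "-0.003 0.012 0.028 -0.3 -2.5 -1.6 1" --pt "-0.002 0.011 0.028 -0.3 -2.5 -1.6 1" --pt "-0.001 0.011 0.028 -0.3 -2.5 -1.6 1" --pt "0 0.011 0.029 -0.3 -2.5 -1.6 1" --pt "0.002 0.011 0.028 -0.3 -2.5 -1.6 1" --pt "0 0 0 0 0 0 1"

```text
clock: 14.28
position: [0.4782, 0.2442, 0.1187]
ee_rot: [-0.142, 0.981, 0.021, 0.128]
ft_force: [-0.9, -0.7, 0.5]
grip_width: 1.0
```

```bash
python3 - <<'E'
from pl import *
print(manip.get_obs()['joint_pos'].round(2))
plan([((.488,.258,.059),196.7,-33)],vmax=.013,wmax=3)
E
```

```text
[ 0.25  0.15 -0.9   2.01  0.28  0.8   1.06]
now [0.4782 0.2442 0.1187] clock 14.275 F [-0.9 -0.7  0.5] gw 1.0
-> [0.488 0.258 0.059] 196.7 -33 rows 7
[0.0, 0.001, 0.009, 0.0, -2.6, -0.0, 1],
[0.001, 0.002, 0.009, 0.0, -2.6, -0.0, 1],
[0.001, 0.001, 0.009, 0.0, -2.6, -0.0, 1],
[0.002, 0.002, 0.008, 0.0, -2.6, -0.0, 1],
[0.002, 0.001, 0.008, 0.0, -2.6, -0.0, 1],
[0.002, 0.002, 0.009, 0.0, -2.6, -0.0, 1],
[0.003, 0.001, 0.008, 0.0, -2.6, -0.0, 1],
end [0.4878 0.2578 0.0588]
```

>>> move_arm --pt "0 0.001 0.009 0 -2.6 0 1" --pt "0.001 0.002 0.009 0 -2.6 0 1" --pt "0.001 0.001 0.009 0 -2.6 0 1" --pt "0.002 0.002 0.008 0 -2.6 0 1" --pt "0.002 0.001 0.008 0 -2.6 0 1" --pt "0.002 0.002 0.009 0 -2.6 0 1" --pt "0.003 0.001 0.008 0 -2.6 0 1" --pt "0 0 0 0 0 0 1"

```text
clock: 15.28
position: [0.4906, 0.257, 0.0613]
ee_rot: [-0.136, 0.948, 0.042, 0.284]
ft_force: [-0.1, -0.4, 0.4]
grip_width: 0.998
```

```bash
python3 - <<'E'
from pl import *
print(manip.get_obs()['joint_pos'].round(2), Ro.from_quat(manip.get_obs()['ee_rot']).apply([0,0,1]))
snap("top","t9",(150,110,290,250),5);snap("scene","s9",(220,200,380,350),5)
plan([((.574,.284,.010),196.7,-33)],vmax=.022,wmax=3)
E
```

```text
[ 0.03  0.13 -0.74  2.28  0.98  0.37  0.3 ] [ 0.52647562  0.15655306 -0.83565217]
now [0.4914 0.2576 0.0622] clock 15.375 F [ 0.4 -0.6  0.7] gw 1.001
-> [0.574 0.284 0.01 ] 196.7 -33 rows 5
[-0.009, 0.0, 0.018, -0.0, 0.1, -0.1, 1],
[-0.009, 0.0, 0.018, -0.0, 0.1, -0.1, 1],
[-0.009, 0.001, 0.018, -0.0, 0.1, -0.1, 1],
[-0.008, 0.0, 0.019, -0.0, 0.1, -0.1, 1],
[-0.009, 0.001, 0.018, -0.0, 0.1, -0.1, 1],
end [0.5739 0.2841 0.0101]
```

View pics/t9.png

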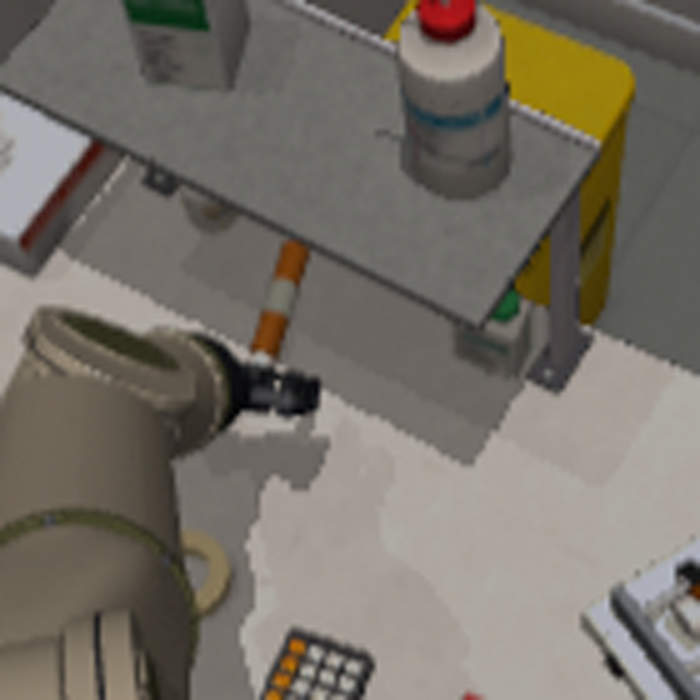

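View pics/s9.png

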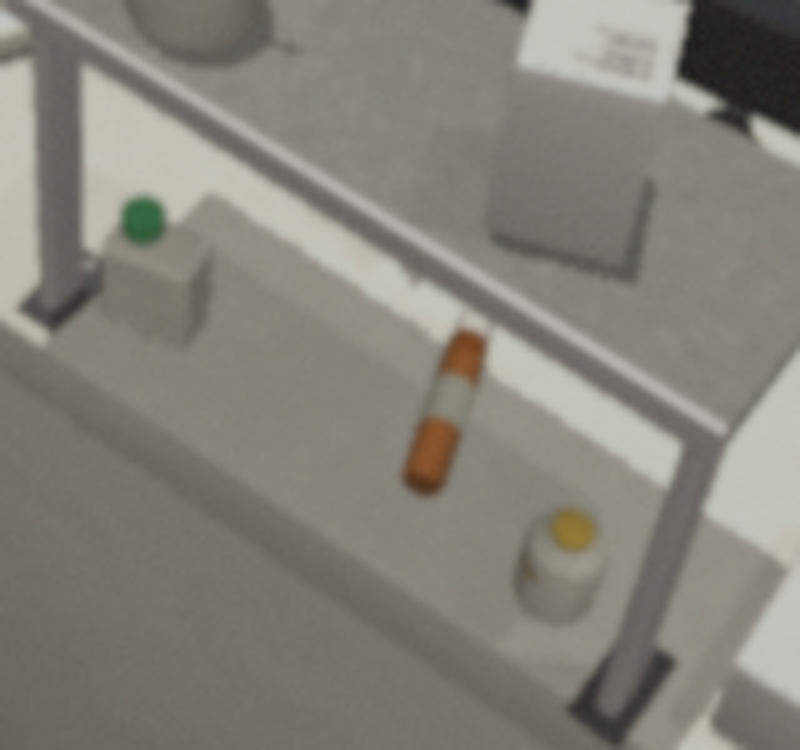

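>>> move_arm --pt "-0.009 0 0.018 0 0.1 -0.1 1" --pt "-0.009 0 0.018 0 0.1 -0.1 1" --pt "-0.009 0.001 0.018 0 0.1 -0.1 1" --pt "-0.008 0 0.019 0 0.1 -0.1 1" --pt "-0.009 0 0.018 0 0.1 -0.1 1" --pt "0 0 0 0 0 0 1"

```text
clock: 16.12
position: [0.5749, 0.2827, 0.0093]
ee_rot: [-0.139, 0.949, 0.041, 0.28]
ft_force: [-0.3, 0.2, -0.2]
grip_width: 0.999
```

```bash
python3 - <<'E'
from pl import *
print(manip.get_obs()['joint_pos'].round(2))
plan([((.574,.284,.010),196.7,-33)],vmax=.022,wmax=3)
snap("scene","s10",(270,230,370,330),6)
E
```

```text
[-0.06  0.42 -0.62  2.1   1.3   0.4   0.13]
now [0.5749 0.2827 0.0093] clock 16.125 F [-0.3  0.2 -0.2] gw 0.999
-> [0.574 0.284 0.01 ] 196.7 -33 rows 1
[-0.0, 0.001, -0.001, -0.1, -0.2, -0.0, 1],
end [0.574  0.2835 0.0101]
```

View pics/s10.png

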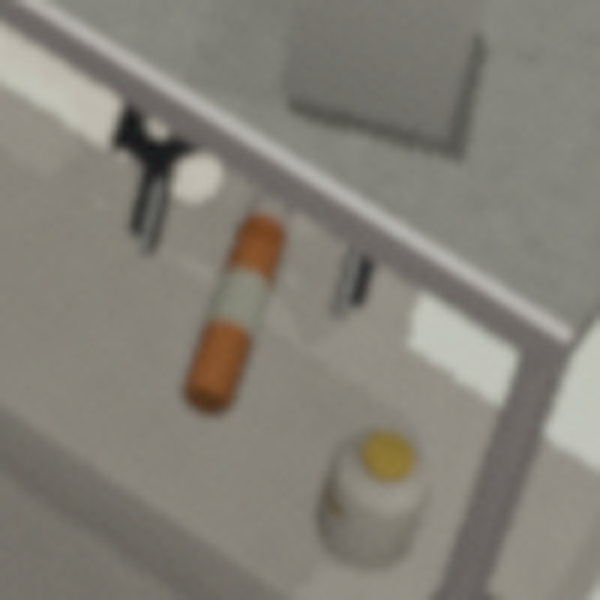

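>>> move_arm --pt "0 0 0 0 0 0 0.2" --pt "0 0 0 0 0 0 -1" --pt "0 0 0 0 0 0 -1" --pt "0 0 0 0 0 0 -1" --pt "0 0 0 0 0 0 -1" --pt "0 0 0 0 0 0 -1" --pt "0 0 0 0 0 0 -1" --force 45

```text
clock: 17.05
position: [0.5735, 0.2832, 0.0094]
ee_rot: [-0.14, 0.949, 0.041, 0.28]
ft_force: [-3.5, -2.0, 7.9]
grip_width: 0.254
```

```bash
python3 - <<'E'
from pl import *
o=manip.get_obs();print(o['position'],o['grip_width'],o['ft_force'])
snap("scene","s11",(270,230,370,330),6)
E
```

```text
[0.57354962 0.28324007 0.00944205] 0.25438244947697575 [-3.5109554  -1.95695012  7.8897308 ]
```

View pics/s11.png

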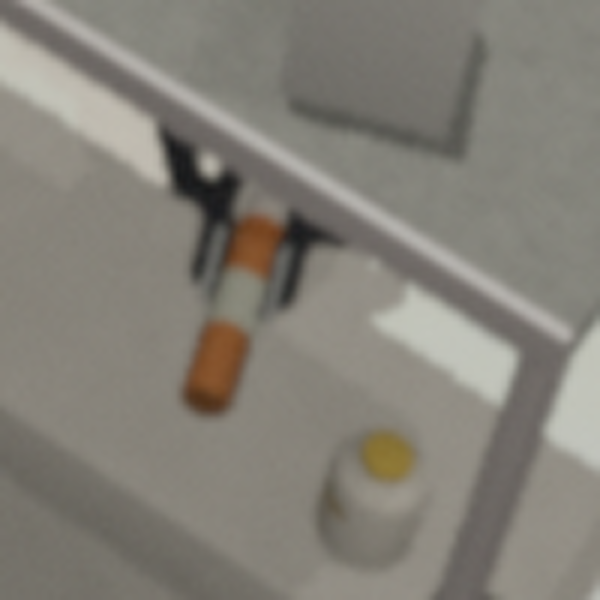

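```bash
python3 - <<'E'
from pl import *
from sim import *
o=manip.get_obs();j0=o['joint_pos']
d=np.array([np.cos(np.radians(16.7)),np.sin(np.radians(16.7)),0]);c=o['position']
A=(c+[0,0,.03],196.7,-33);B=(c-.10*d+[0,0,.08],196.7,-33)
tg=[A,B,((.47,.12,.24),180,-33),((.47,-.05,.24),165,-33),((.46,-.23,.16),151.7,-33),((.4677,-.2336,.067),151.7,-33)]
j=run(j0,[(p,Rt(a,b)) for p,a,b in tg],vmax=.03,wmax=5)
plan(tg[:2],vmax=.02,g=-1)
E
```

```text
2 [0.5735193  0.28325286 0.03943343] j [-0.02  0.36 -0.67  2.09  1.14  0.42  0.28] err 0.0
4 [0.47773705 0.2545168  0.08943343] j [ 0.14  0.04 -0.85  2.28  0.71  0.38  0.55] err 0.0
7 [0.47 0.12 0.24] j [ 0.15 -0.4  -0.56  2.24  0.03  0.72  1.13] err 0.0
6 [ 0.47 -0.05  0.24] j [ 0.28 -0.43 -0.34  2.28  0.06  0.72  1.21] err 0.0
7 [ 0.46 -0.23  0.16] j [ 0.45 -0.22 -0.14  2.33  0.15  0.47  1.27] err 0.0
4 [ 0.4677 -0.2336  0.067 ] j [ 0.53 -0.01 -0.22  2.39  0.47  0.22  0.95] err 0.0
now [0.5735 0.2833 0.0094] clock 17.1 F [-3.8 -1.3  6. ] gw 0.263
-> [0.5735193  0.28325286 0.03943343] 196.7 -33 rows 2
[-0.008, -0.0, -0.013, -0.0, -0.1, 0.1, -1],
[-0.008, -0.0, -0.012, -0.0, -0.1, 0.1, -1],
end [0.5734 0.2832 0.0391]
-> [0.47773705 0.2545168  0.08943343] 196.7 -33 rows 6
[0.009, -0.0, -0.016, -0.0, 0.0, -0.0, -1],
[0.009, -0.0, -0.016, -0.0, 0.0, -0.0, -1],
[0.01, -0.0, -0.016, -0.0, 0.0, -0.0, -1],
[0.009, -0.0, -0.016, -0.0, 0.0, -0.0, -1],
[0.01, -0.0, -0.016, -0.0, 0.0, -0.0, -1],
[0.009, -0.0, -0.017, -0.0, 0.0, -0.0, -1],
end [0.4777 0.2546 0.0898]
```

>>> move_arm --pt "-0.004 0 -0.006 0 0 0 -1" --pt "-0.006 0 -0.009 0 0 0 -1" --pt "-0.006 0 -0.01 0 0 0 -1" --pt "0 0 0 0 0 0 -1" --force 60

```text
clock: 17.6
position: [0.5737, 0.2832, 0.0394]
ee_rot: [-0.14, 0.949, 0.041, 0.28]
ft_force: [-0.8, 0.1, 0.0]
grip_width: 0.247
```

```bash
python3 - <<'E'
from pl import *
from held import *
o=manip.get_obs();p=o['position'];print(p,o['grip_width'],o['ft_force'])
snap("scene","s12",(270,220,370,320),6)
q=brown("scene","s12",p-.08,p+.08);fit(q,p,16.7,.012)
E
```

```text
[0.57373239 0.28320894 0.03937369] 0.24705011412167066 [-0.78867764  0.06825469  0.00205082]
n 150 lat,dz mm [0.4 0.1] dyaw,pitch [ 0.3 -0.5] t range -0.0364 0.0615 rms 0.0026
```

View pics/s12.png

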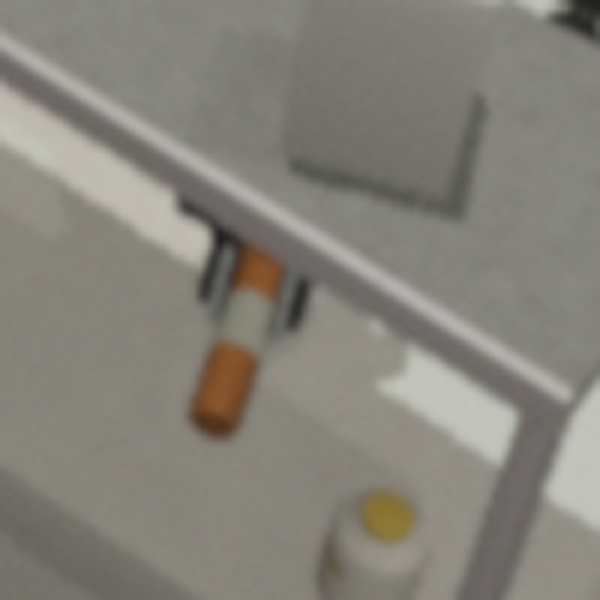

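>>> move_arm --pt "0.009 0 -0.016 0 0 0 -1" --pt "0.009 0 -0.016 0 0 0 -1" --pt "0.01 0 -0.016 0 0 0 -1" --pt "0.009 0 -0.016 0 0 0 -1" --pt "0.01 0 -0.016 0 0 0 -1" --pt "0.009 0 -0.016 0 0 0 -1" --pt "0 0 0 0 0 0 -1"

```text
clock: 18.52
position: [0.4781, 0.2541, 0.089]
ee_rot: [-0.14, 0.949, 0.04, 0.28]
ft_force: [0.4, -0.3, 0.8]
grip_width: 0.252
```

```bash
python3 - <<'E'
from pl import *
from sim import *
o=manip.get_obs();j0=o['joint_pos'];print(j0.round(2),o['grip_width'])
tg=[((.45,.12,.2),180,-33),((.46,-.05,.22),165,-33),((.46,-.23,.16),151.7,-33)]
j=run(j0,[(p,Rt(a,b)) for p,a,b in tg],vmax=.03,wmax=5)
plan(tg,vmax=.03,wmax=5,g=-1)
E
```

```text
[ 0.14  0.04 -0.85  2.28  0.71  0.38  0.56] 0.2522297055391428
6 [0.45 0.12 0.2 ] j [ 0.13 -0.41 -0.58  2.33  0.04  0.64  1.07] err 0.0
6 [ 0.46 -0.05  0.22] j [ 0.26 -0.44 -0.33  2.33  0.07  0.68  1.19] err 0.0
7 [ 0.46 -0.23  0.16] j [ 0.43 -0.22 -0.12  2.33  0.16  0.47  1.26] err 0.0
now [0.4781 0.2541 0.089 ] clock 18.525 F [ 0.4 -0.3  0.8] gw 0.252
-> [0.45 0.12 0.2 ] 180 -33 rows 6
[-0.001, -0.02, -0.021, 1.5, -0.0, 2.4, -1],
[-0.002, -0.021, -0.021, 1.5, -0.0, 2.4, -1],
[-0.002, -0.021, -0.02, 1.5, -0.0, 2.4, -1],
[-0.003, -0.021, -0.02, 1.5, -0.0, 2.4, -1],
[-0.005, -0.022, -0.019, 1.5, -0.0, 2.4, -1],
[-0.005, -0.022, -0.019, 1.5, -0.0, 2.4, -1],
end [0.4501 0.1201 0.1996]
-> [ 0.46 -0.05  0.22] 165 -33 rows 6
[-0.003, -0.028, -0.002, 1.4, -0.0, 2.1, -1],
[-0.004, -0.028, -0.001, 1.4, -0.0, 2.1, -1],
[-0.006, -0.028, -0.001, 1.4, -0.0, 2.1, -1],
[-0.007, -0.028, 0.0, 1.4, -0.0, 2.1, -1],
[-0.007, -0.028, 0.001, 1.4, -0.0, 2.1, -1],
[-0.009, -0.027, 0.002, 1.4, -0.0, 2.1, -1],
end [ 0.4606 -0.0498  0.2198]
-> [ 0.46 -0.23  0.16] 151.7 -33 rows 7
[-0.001, -0.025, 0.011, 1.0, -0.0, 1.6, -1],
[-0.002, -0.025, 0.011, 1.0, -0.0, 1.6, -1],
[-0.002, -0.024, 0.012, 1.0, -0.0, 1.6, -1],
[-0.003, -0.024, 0.012, 1.0, -0.0, 1.6, -1],
[-0.004, -0.024, 0.013, 1.0, -0.0, 1.6, -1],
[-0.004, -0.023, 0.013, 1.0, -0.0, 1.6, -1],
[-0.005, -0.023, 0.013, 1.0, -0.0, 1.6, -1],
end [ 0.46   -0.2299  0.1598]
```

>>> move_arm --pt "-0.001 -0.02 -0.021 1.5 0 2.4 -1" --pt "-0.002 -0.021 -0.021 1.5 0 2.4 -1" --pt "-0.002 -0.021 -0.02 1.5 0 2.4 -1" --pt "-0.003 -0.021 -0.02 1.5 0 2.4 -1" --pt "-0.005 -0.022 -0.019 1.5 0 2.4 -1" --pt "-0.005 -0.022 -0.019 1.5 0 2.4 -1" --pt "0 0 0 0 0 0 -1"

```text
clock: 19.4
position: [0.4513, 0.1196, 0.2004]
ee_rot: [0.003, 0.959, 0.001, 0.283]
ft_force: [0.4, 0.7, -0.2]
grip_width: 0.252
```

```bash
python3 - <<'E'
from pl import *
from sim import *
o=manip.get_obs();j0=o['joint_pos'];print(j0.round(2),o['grip_width'])
tg=[((.46,-.05,.22),165,-33),((.46,-.23,.16),151.7,-33)]
j=run(j0,[(p,Rt(a,b)) for p,a,b in tg],vmax=.03,wmax=5)
plan(tg,vmax=.04,wmax=5,g=-1)
E
```

```text
[ 0.14 -0.4  -0.58  2.31  0.05  0.64  1.07] 0.2520855975141566
6 [ 0.46 -0.05  0.22] j [ 0.26 -0.44 -0.33  2.33  0.07  0.68  1.19] err 0.0
7 [ 0.46 -0.23  0.16] j [ 0.43 -0.22 -0.12  2.33  0.16  0.47  1.26] err 0.0
now [0.4513 0.1196 0.2004] clock 19.4 F [ 0.4  0.7 -0.2] gw 0.252
-> [ 0.46 -0.05  0.22] 165 -33 rows 5
[-0.004, -0.034, -0.002, 1.6, -0.0, 2.4, -1],
[-0.005, -0.034, -0.001, 1.6, -0.0, 2.4, -1],
[-0.007, -0.033, -0.001, 1.6, -0.0, 2.4, -1],
[-0.008, -0.033, 0.0, 1.6, -0.0, 2.4, -1],
[-0.009, -0.033, 0.002, 1.6, -0.0, 2.4, -1],
end [ 0.4601 -0.0497  0.2197]
-> [ 0.46 -0.23  0.16] 151.7 -33 rows 5
[-0.001, -0.035, 0.015, 1.5, -0.0, 2.3, -1],
[-0.003, -0.034, 0.016, 1.5, -0.0, 2.3, -1],
[-0.004, -0.034, 0.017, 1.5, -0.0, 2.3, -1],
[-0.005, -0.033, 0.018, 1.5, -0.0, 2.3, -1],
[-0.007, -0.033, 0.018, 1.5, -0.0, 2.3, -1],
end [ 0.4602 -0.2303  0.1601]
```

>>> move_arm --pt "-0.004 -0.034 -0.002 1.6 0 2.4 -1" --pt "-0.005 -0.034 -0.001 1.6 0 2.4 -1" --pt "-0.007 -0.033 -0.001 1.6 0 2.4 -1" --pt "-0.008 -0.033 0 1.6 0 2.4 -1" --pt "-0.009 -0.033 0.002 1.6 0 2.4 -1" --pt "-0.001 -0.035 0.015 1.5 0 2.3 -1" --pt "-0.003 -0.034 0.016 1.5 0 2.3 -1" --pt "-0.004 -0.034 0.017 1.5 0 2.3 -1" --pt "-0.005 -0.033 0.018 1.5 0 2.3 -1" --pt "-0.007 -0.033 0.018 1.5 0 2.3 -1"

```text
clock: 20.65
position: [0.4602, -0.2302, 0.1572]
ee_rot: [0.235, 0.93, -0.07, 0.273]
ft_force: [1.0, -0.1, -0.7]
grip_width: 0.252
```

>>> move_arm --pt "0 0 0 0 0 0 -1" --pt "0 0 0 0 0 0 -1"

```text
clock: 20.9
position: [0.4602, -0.2288, 0.1581]
ee_rot: [0.234, 0.931, -0.07, 0.273]
ft_force: [0.5, 0.8, -0.8]
grip_width: 0.252
```

```bash
python3 - <<'E'
from pl import *
from held import *
o=manip.get_obs();p=o['position'];R=Ro.from_quat(o['ee_rot']);print(p,o['grip_width'],o['ft_force'],'xaxis',R.apply([1,0,0]).round(3),'y',R.apply([0,1,0]).round(3))
snap("scene","s13",(150,110,260,220),6);snap("top","t13",(255,165,375,285),5)
lo=np.array([p[0]-.09,p[1]-.08,.12]);hi=p+.08
for n,k in(("scene","s13"),("top","t13")):
    q=brown(n,k,lo,hi);fit(q,p,-28.3,.012)
q=brown("top","t13",np.array([.43,-.20,.05]),np.array([.6,-.08,.1]));fit(q,(.5103,-.1544,.0703),-28.3,.017)
q=brown("scene","s13",np.array([.43,-.20,.05]),np.array([.6,-.08,.1]));fit(q,(.5103,-.1544,.0703),-28.3,.017)
E
```

```text
[ 0.46024693 -0.22875716  0.15810169] 0.25208453538055264 [ 0.54487703  0.84899207 -0.78072984] xaxis [-0.742  0.397 -0.541] y [ 0.474  0.881 -0.002]
n 80 lat,dz mm [11.3  8.5] dyaw,pitch [-14.  -12.1] t range -0.0436 0.0565 rms 0.0053
n 67 lat,dz mm [3.2 3.5] dyaw,pitch [ 0.2 -0.6] t range 0.0236 0.0559 rms 0.0017
n 83 lat,dz mm [1.8 1.6] dyaw,pitch [ 1.1 -1.3] t range 0.0235 0.0584 rms 0.0021
n 171 lat,dz mm [ 0.6 -2.3] dyaw,pitch [-0.3 -0.3] t range -0.0398 0.0603 rms 0.0028
```

View pics/s13.png

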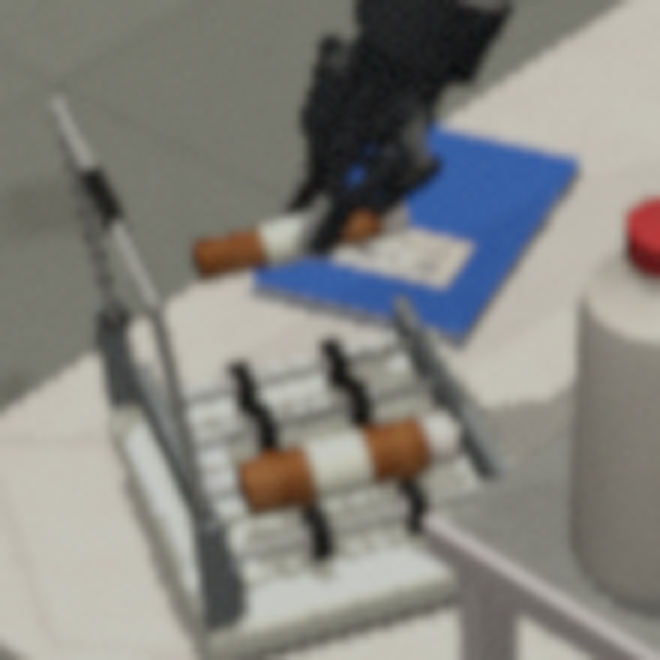

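View pics/t13.png

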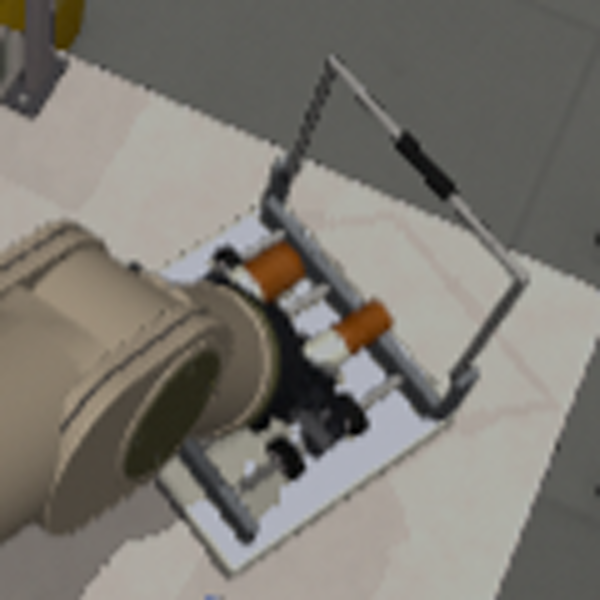

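```bash
python3 - <<'E'
from pl import *
from sim import *
o=manip.get_obs();j0=o['joint_pos'];print(j0.round(2))
tg=[((.4673,-.2343,.12),151.6,-33),((.4673,-.2343,.073),151.6,-33)]
j=run(j0,[(p,Rt(a,b)) for p,a,b in tg],vmax=.03,wmax=5)
plan(tg,vmax=.012,wmax=5,g=-1)
E
```

```text
[ 0.43 -0.21 -0.12  2.32  0.17  0.48  1.26]
2 [ 0.4673 -0.2343  0.12  ] j [ 0.46 -0.13 -0.15  2.35  0.24  0.36  1.19] err 0.0
2 [ 0.4673 -0.2343  0.073 ] j [ 0.5  -0.03 -0.19  2.39  0.43  0.24  0.99] err 0.0
now [ 0.4604 -0.2286  0.1589] clock 21.0 F [-0.  -0.2 -0.2] gw 0.25
-> [ 0.4673 -0.2343  0.12  ] 151.6 -33 rows 4
[0.003, -0.0, 0.009, -0.0, -0.0, 0.0, -1],
[0.004, -0.001, 0.009, -0.0, -0.0, 0.0, -1],
[0.003, -0.0, 0.01, -0.0, -0.0, 0.0, -1],
[0.004, -0.001, 0.009, -0.0, -0.0, 0.0, -1],
end [ 0.4667 -0.2343  0.1202]
-> [ 0.4673 -0.2343  0.073 ] 151.6 -33 rows 4
[0.006, 0.0, 0.01, -0.0, -0.0, 0.0, -1],
[0.006, 0.0, 0.01, -0.0, -0.0, 0.0, -1],
[0.007, 0.0, 0.01, -0.0, -0.0, 0.0, -1],
[0.006, 0.0, 0.01, -0.0, -0.0, 0.0, -1],
end [ 0.4673 -0.2347  0.073 ]
```

>>> move_arm --pt "0.003 0 0.009 0 0 0 -1" --pt "0.004 -0.001 0.009 0 0 0 -1" --pt "0.003 0 0.01 0 0 0 -1" --pt "0.004 -0.001 0.009 0 0 0 -1" --pt "0.006 0 0.01 0 0 0 -1" --pt "0.006 0 0.01 0 0 0 -1" --pt "0.007 0 0.01 0 0 0 -1" --pt "0.004 0 0.007 0 0 0 -1" --pt "0 0 0 0 0 0 -1"

```text
clock: 22.12
position: [0.4664, -0.2353, 0.0757]
ee_rot: [0.235, 0.93, -0.07, 0.273]
ft_force: [0.5, -0.3, -0.3]
grip_width: 0.253
```

```bash
python3 - <<'E'
from pl import *
from held import *
o=manip.get_obs();p=o['position'];print(p,o['joint_pos'].round(2),o['ft_force'])
snap("scene","s14",(150,110,260,220),6)
plan([((.4673,-.2343,.067),151.6,-33)],n=4,g=-1)
E
```

```text
[ 0.46642722 -0.23533774  0.07572335] [ 0.49 -0.03 -0.18  2.37  0.38  0.25  1.05] [ 0.46070748 -0.29142922 -0.34318507]
now [ 0.4667 -0.2355  0.0763] clock 22.175 F [ 0.9  0.4 -0.6] gw 0.251
-> [ 0.4673 -0.2343  0.067 ] 151.6 -33 rows 4
[0.001, 0.0, 0.002, -0.0, -0.1, 0.0, -1],
[0.001, 0.0, 0.002, -0.0, -0.1, 0.0, -1],
[0.002, 0.001, 0.002, -0.0, -0.1, 0.0, -1],
[0.001, 0.0, 0.002, -0.0, -0.1, 0.0, -1],
end [ 0.4673 -0.2347  0.0669]
```

View pics/s14.png

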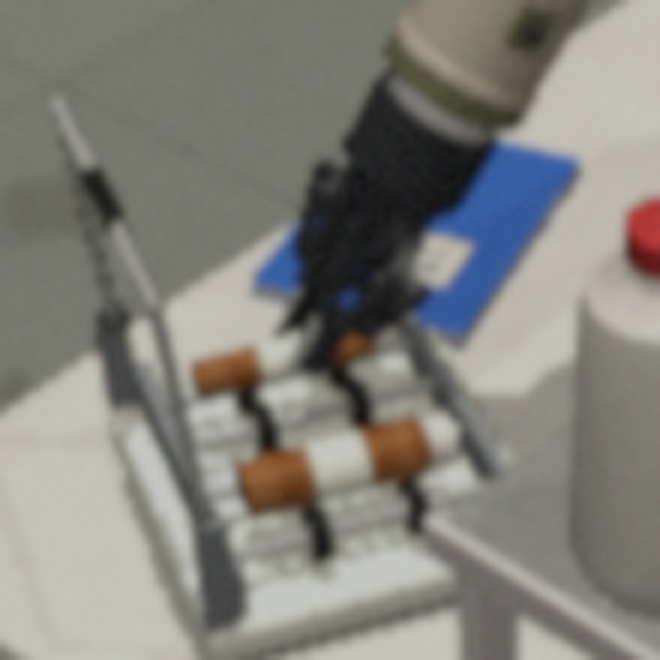

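>>> move_arm --pt "0.001 0.001 0.002 0 -0.1 0 -1" --pt "0.001 0 0.002 0 -0.1 0 -1" --pt "0.001 0 0.002 0 -0.1 0 -1" --pt "0 0 0 0 0 0 -1"

```text
clock: 22.68
position: [0.468, -0.235, 0.07]
ee_rot: [0.234, 0.929, -0.071, 0.276]
ft_force: [-0.7, 0.1, -0.7]
grip_width: 0.253
```

>>> move_arm --pt "0.001 0 0.001 0 0.1 0 -1" --pt "0 0 0.001 0 0.1 0 -1" --pt "0.001 0 0.001 0 0.1 0 -1" --pt "0 0 0 0 0 0 -1"

```text
clock: 23.18
position: [0.4686, -0.2349, 0.067]
ee_rot: [0.234, 0.93, -0.07, 0.274]
ft_force: [-0.6, 1.4, 2.2]
grip_width: 0.253
```

>>> move_arm --pt "0.001 0 0.001 0 0 0 -1" --pt "0 0 0 0 0 0 -1" --pt "0 0 0 0 0 0 -1"

```text
clock: 23.55
position: [0.4687, -0.235, 0.0666]
ee_rot: [0.234, 0.93, -0.07, 0.275]
ft_force: [-10.6, 7.4, 19.7]
grip_width: 0.251
```

```bash
python3 - <<'E'
from pl import *
o=manip.get_obs();print(o['position'],o['ft_force'],o['torque'])
snap("scene","s15",(150,110,260,220),6)
E
```

```text
[ 0.46871481 -0.23497308  0.06660711] [-10.58123955   7.42442024  19.66590609] [0.53954546 0.59623425 0.06216747]
```

View pics/s15.png

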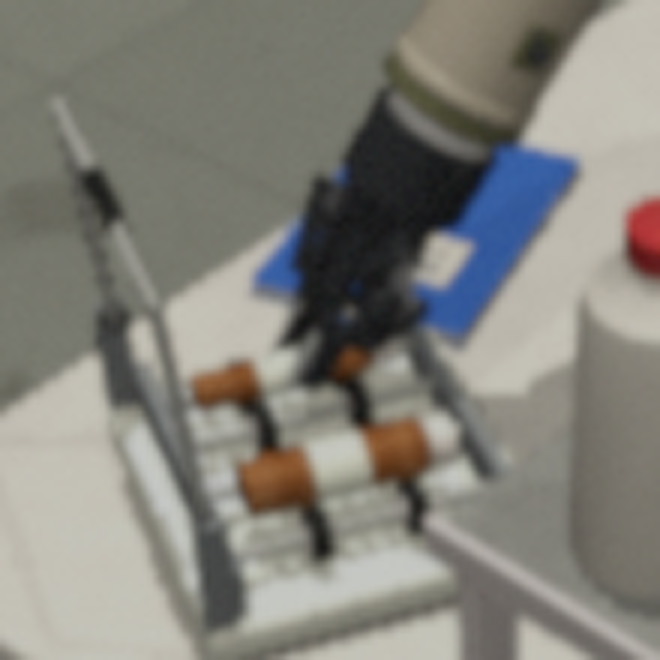

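>>> move_arm --pt "-0.001 0 -0.001 0 0 0 -1" --pt "0 0 0 0 0 0 -0.4" --pt "0 0 0 0 0 0 -0.3" --pt "0 0 0 0 0 0 -0.1" --pt "0 0 0 0 0 0 0.1" --pt "0 0 0 0 0 0 0.1"

```text
clock: 24.35
position: [0.468, -0.2351, 0.0665]
ee_rot: [0.235, 0.93, -0.07, 0.274]
ft_force: [0.3, 0.1, -1.4]
grip_width: 0.55
```

```bash
python3 - <<'E'
from pl import *
from sim import run
o=manip.get_obs();print(o['position'],o['ft_force'],o['grip_width'])
snap("scene","s16",(150,110,260,220),6)
T=Rt(151.6,-33);z=T.apply([0,0,1]);p=o['position'];tg=[(p-.1*z,151.6,-33),((.45,-.22,.25),151.6,-5)]
run(o['joint_pos'],[(a,Rt(b,c)) for a,b,c in tg]);plan(tg,vmax=.03,wmax=5)
E
```

```text
[ 0.46800546 -0.23505734  0.06653365] [ 0.28631376  0.08486922 -1.42963293] 0.5498730734432928
3 [ 0.42009637 -0.20915299  0.15040071] j [ 0.46 -0.33 -0.17  2.42  0.13  0.48  1.27] err 0.011
4 [ 0.45 -0.22  0.25] j [ 0.41 -0.02 -0.06  1.83  0.01  1.25  1.42] err 0.0
now [ 0.468  -0.235   0.0665] clock 24.4 F [ 0.7 -0.4  0.4] gw 0.548
-> [ 0.42009637 -0.20915299  0.15040071] 151.6 -33 rows 4
[0.0, -0.0, -0.025, -0.0, -0.0, 0.0, 1],
[0.0, -0.0, -0.025, -0.0, -0.0, 0.0, 1],
[0.0, -0.0, -0.025, -0.0, -0.0, 0.0, 1],
[0.0, -0.0, -0.025, -0.0, -0.0, 0.0, 1],
end [ 0.4204 -0.2092  0.1506]
-> [ 0.45 -0.22  0.25] 151.6 -5 rows 6
[-0.013, 0.001, -0.011, -0.0, 4.6, 0.0, 1],
[-0.012, 0.001, -0.012, -0.0, 4.6, 0.0, 1],
[-0.012, 0.001, -0.013, -0.0, 4.6, 0.0, 1],
[-0.01, 0.0, -0.014, -0.0, 4.6, 0.0, 1],
[-0.009, 0.001, -0.015, -0.0, 4.6, 0.0, 1],
[-0.008, 0.0, -0.016, -0.0, 4.6, 0.0, 1],
end [ 0.4494 -0.2201  0.2502]
```

View pics/s16.png

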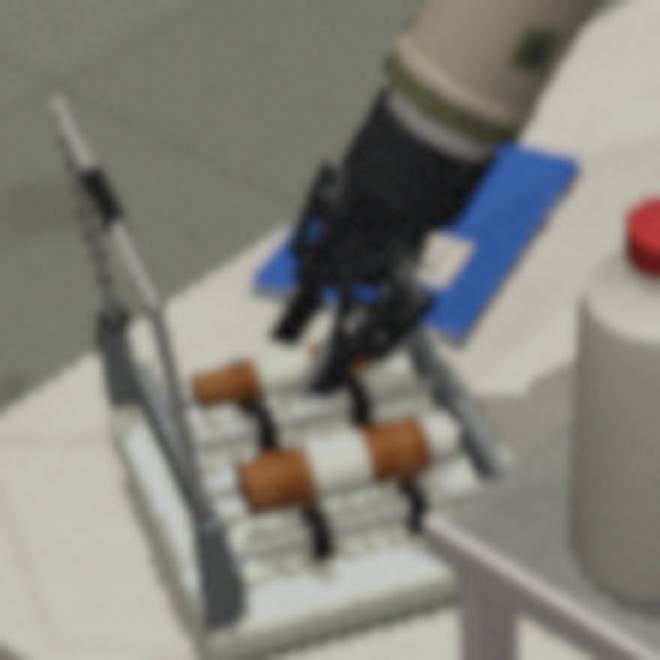

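```bash
cat > rol.py <<'E'
import numpy as np
O=np.array([.489,-.194]);a=np.radians(-28.4)
def W(x,y,z): return (float(O[0]+np.cos(a)*x-np.sin(a)*y),float(O[1]+np.sin(a)*x+np.cos(a)*y),z)
E
python3 - <<'E'
from pl import *
from sim import run
from rol import W
o=manip.get_obs();p=o['position'];tg=[(p+[-.003,.002,.08],151.6,-33),((.45,-.20,.30),151.6,0),(W(.14,0,.33),151.6,0),(W(.14,0,.222),151.6,0)]
run(o['joint_pos'],[(a,Rt(b,c)) for a,b,c in tg]);plan(tg[:2],vmax=.035,wmax=6,g=0.1)
E
```

```text
2 [ 0.46501359 -0.23303882  0.14653591] j [ 0.51 -0.18 -0.19  2.33  0.16  0.43  1.26] err 0.0
4 [ 0.45 -0.2   0.3 ] j [ 0.44  0.01 -0.12  1.69  0.    1.44  1.4 ] err 0.0
4 [ 0.6121508  -0.26058739  0.33      ] j [ 0.4   0.4  -0.1   1.16  0.04  1.58  1.38] err 0.0
3 [ 0.6121508  -0.26058739  0.222     ] j [ 0.41  0.43 -0.1   1.35  0.04  1.37  1.38] err 0.0
now [ 0.468  -0.235   0.0665] clock 24.4 F [ 0.7 -0.4  0.4] gw 0.548
-> [ 0.46501359 -0.23303882  0.14653591] 151.6 -33 rows 3
[-0.013, 0.0, -0.023, -0.0, -0.1, 0.0, 0.1],
[-0.014, 0.0, -0.023, -0.0, -0.1, 0.0, 0.1],
[-0.013, 0.0, -0.023, -0.0, -0.1, 0.0, 0.1],
end [ 0.4646 -0.2331  0.1462]
-> [ 0.45 -0.2   0.3 ] 151.6 0 rows 6
[-0.01, 0.004, -0.024, -0.0, 5.5, 0.0, 0.1],
[-0.008, 0.004, -0.025, -0.0, 5.5, 0.0, 0.1],
[-0.005, 0.003, -0.026, -0.0, 5.5, 0.0, 0.1],
[-0.003, 0.004, -0.026, -0.0, 5.5, 0.0, 0.1],
[-0.0, 0.003, -0.026, -0.0, 5.5, 0.0, 0.1],
[0.002, 0.004, -0.025, -0.0, 5.5, 0.0, 0.1],
end [ 0.4502 -0.2     0.2995]
```

>>> move_arm --pt "-0.006 0 -0.01 0 0 0 0.1" --pt "-0.013 0 -0.023 0 0 0 0.1" --pt "-0.013 0 -0.023 0 0 0 0.1" --pt "-0.01 0.001 -0.018 0 0 0 0.1" --pt "-0.01 0.004 -0.024 0 5.5 0 -0.3" --pt "-0.008 0.004 -0.025 0 5.5 0 -1" --pt "-0.005 0.003 -0.026 0 5.5 0 -1" --pt "-0.003 0.004 -0.026 0 5.5 0 -1" --pt "0 0.003 -0.026 0 5.5 0 -1" --pt "0.002 0.004 -0.025 0 5.5 0 -1"

```text
clock: 25.65
position: [0.4506, -0.1989, 0.3061]
ee_rot: [0.245, 0.97, -0.0, -0.003]
ft_force: [0.5, -0.0, -0.3]
grip_width: 0.001
```

```bash
python3 - <<'E'
from pl import *
from held import *
from sim import run
from rol import W
o=manip.get_obs()
snap("scene","s17",(150,110,260,220),6);snap("top","t17",(255,165,375,285),5)
for n,k in(("scene","s17"),("top","t17")):
    q=brown(n,k,np.array([.43,-.20,.05]),np.array([.6,-.08,.1]));fit(q,W(0,.045,.0703),-28.4,.017)
    q=brown(n,k,np.array([.38,-.30,.05]),np.array([.55,-.195,.095]));print(len(q));fit(q,W(0,-.045,.0696),-28.4,.012)
tg=[(W(.14,0,.33),151.6,0),(W(.14,0,.222),151.6,0)]
plan(tg,vmax=.05,wmax=6,g=-1)
E
```

```text
n 172 lat,dz mm [ 0.3 -2.3] dyaw,pitch [-0.2 -0.9] t range -0.041 0.0598 rms 0.0029
94
n 94 lat,dz mm [ 0.2 -2.2] dyaw,pitch [ 0.7 -0.8] t range -0.0385 0.0593 rms 0.0052
n 147 lat,dz mm [2.8 0.6] dyaw,pitch [-0.1  0.2] t range -0.0442 0.0495 rms 0.002
126
n 126 lat,dz mm [3.2 0.5] dyaw,pitch [ 0.2 -0.1] t range -0.0438 0.0585 rms 0.0021
now [ 0.4523 -0.1993  0.3068] clock 25.75 F [ 0.2 -0.1 -1.1] gw 0.002
-> [ 0.6121508  -0.26058739  0.33      ] 151.6 0 rows 4
[-0.042, 0.005, -0.006, -0.0, -0.0, 0.0, -1],
[-0.043, 0.006, -0.006, -0.0, -0.0, 0.0, -1],
[-0.042, 0.005, -0.006, -0.0, -0.0, 0.0, -1],
[-0.043, 0.006, -0.006, -0.0, -0.0, 0.0, -1],
end [ 0.6124 -0.2606  0.3304]
-> [ 0.6121508  -0.26058739  0.222     ] 151.6 0 rows 3
[-0.0, -0.0, 0.036, -0.0, -0.0, 0.0, -1],
[-0.0, -0.0, 0.036, -0.0, -0.0, 0.0, -1],
[-0.0, -0.0, 0.036, -0.0, -0.0, 0.0, -1],
end [ 0.6121 -0.2605  0.2224]
```

View pics/s17.png

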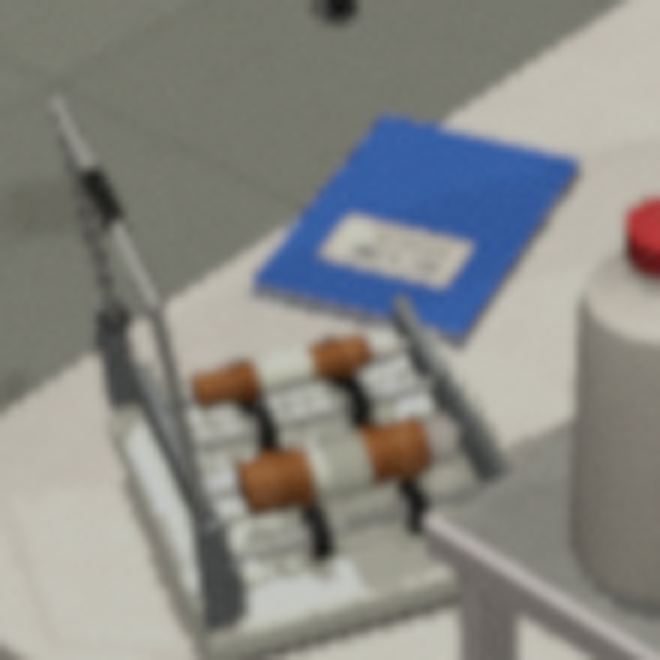

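View pics/t17.png

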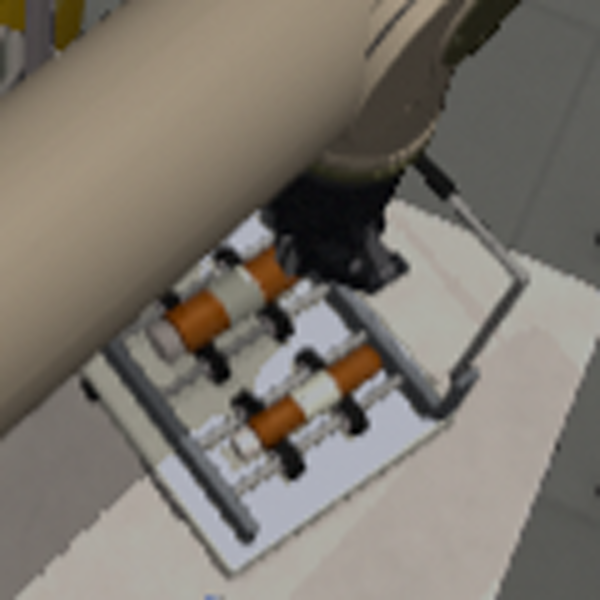

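>>> move_arm --pt "-0.042 0.005 -0.006 0 0 0 -1" --pt "-0.043 0.006 -0.006 0 0 0 -1" --pt "-0.042 0.005 -0.006 0 0 0 -1" --pt "-0.043 0.006 -0.006 0 0 0 -1" --pt "0 0 0 0 0 0 -1" --pt "0 0 0.036 0 0 0 -1" --pt "0 0 0.036 0 0 0 -1" --pt "0 0 0.036 0 0 0 -1" --pt "0 0 0 0 0 0 -1"

```text
clock: 26.88
position: [0.6082, -0.2598, 0.2176]
ee_rot: [0.245, 0.97, -0.0, -0.004]
ft_force: [-0.3, 0.6, 0.4]
grip_width: 0.002
```

```bash
python3 - <<'E'
from pl import *
from sim import run
from rol import W
o=manip.get_obs();print(o['position'],o['ft_force'])
snap("scene","s18",(130,70,260,200),5);snap("top","t18",(255,165,375,285),5)
tg=[]
for q in(1.5,1.25,1.0,.8,.6,.45):
    x=.092-.145*np.cos(q)+.018; z=.1+.145*np.sin(q)-.018
    tg.append((W(x,0,z),151.6,0))
run(o['joint_pos'],[(a,Rt(b,c)) for a,b,c in tg]);plan(tg,vmax=.02,wmax=6,g=-1)
E
```

```text
[ 0.60817695 -0.25975725  0.21757527] [-0.27830889  0.61240264  0.3618448 ]
1 [ 0.57673888 -0.24144024  0.22663677] j [ 0.39  0.34 -0.09  1.46  0.03  1.34  1.37] err 0.0
1 [ 0.54554228 -0.2245723   0.21960277] j [ 0.4   0.26 -0.1   1.57  0.03  1.31  1.36] err 0.0
1 [ 0.5168463  -0.20905644  0.20401329] j [ 0.4   0.2  -0.11  1.68  0.02  1.26  1.36] err 0.0
1 [ 0.49689707 -0.19826993  0.18601663] j [ 0.4   0.17 -0.12  1.76  0.02  1.21  1.35] err 0.0
1 [ 0.48049058 -0.18939897  0.16387316] j [ 0.4   0.15 -0.13  1.83  0.02  1.16  1.34] err 0.0
1 [ 0.47091018 -0.18421887  0.14507   ] j [ 0.4   0.14 -0.13  1.88  0.02  1.12  1.34] err 0.0
now [ 0.6103 -0.2605  0.2218] clock 26.975 F [ 1.  -0.2  0.5] gw 0.001
-> [ 0.57673888 -0.24144024  0.22663677] 151.6 0 rows 2
[0.019, 0.0, -0.002, -0.0, -0.1, 0.0, -1],
[0.02, 0.001, -0.003, -0.0, -0.1, 0.0, -1],
end [ 0.5764 -0.2411  0.2268]
-> [ 0.54554228 -0.2245723   0.21960277] 151.6 0 rows 2
[0.018, -0.0, 0.004, -0.0, 0.0, 0.0, -1],
[0.017, -0.0, 0.003, -0.0, 0.0, 0.0, -1],
end [ 0.5456 -0.2244  0.2198]
-> [ 0.5168463  -0.20905644  0.20401329] 151.6 0 rows 2
[0.016, -0.0, 0.008, -0.0, 0.0, 0.0, -1],
[0.017, -0.0, 0.008, -0.0, 0.0, 0.0, -1],
end [ 0.5166 -0.2088  0.2037]
-> [ 0.49689707 -0.19826993  0.18601663] 151.6 0 rows 2
[0.011, -0.0, 0.009, -0.0, 0.0, 0.0, -1],
[0.011, -0.0, 0.009, -0.0, 0.0, 0.0, -1],
end [ 0.4973 -0.1984  0.1857]
-> [ 0.48049058 -0.18939897  0.16387316] 151.6 0 rows 2
[0.01, -0.0, 0.011, -0.0, 0.0, 0.0, -1],
[0.009, -0.0, 0.011, -0.0, 0.0, 0.0, -1],
end [ 0.4806 -0.1894  0.1637]
-> [ 0.47091018 -0.18421887  0.14507   ] 151.6 0 rows 2
[0.005, 0.0, 0.009, -0.0, 0.0, 0.0, -1],
[0.006, 0.0, 0.01, -0.0, 0.0, 0.0, -1],
end [ 0.4709 -0.1842  0.1446]
```

View pics/s18.png

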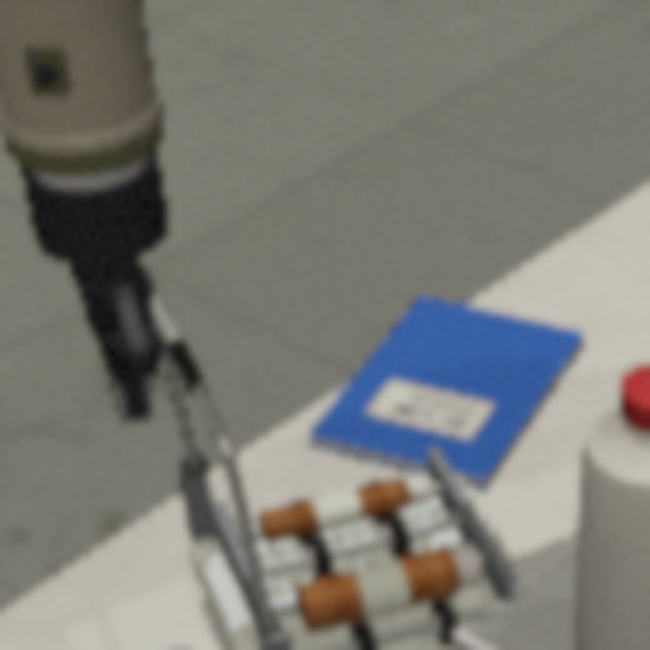

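View pics/t18.png

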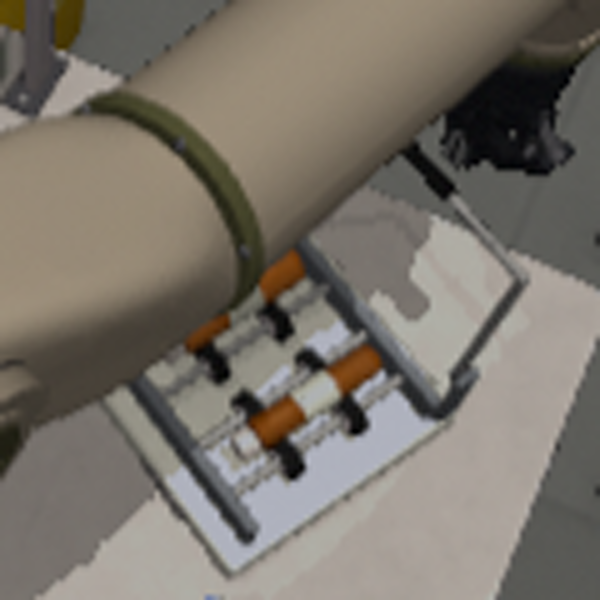

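>>> move_arm --pt "0.01 0 -0.001 0 0 0 -1" --pt "0.01 0 -0.001 0 0 0 -1" --pt "0.01 0 -0.001 0 0 0 -1" --pt "0.01 0 -0.001 0 0 0 -1" --pt "0 0 0 0 0 0 -1"

```text
clock: 27.6
position: [0.5746, -0.2411, 0.225]
ee_rot: [0.245, 0.97, -0.001, -0.002]
ft_force: [0.5, 0.3, 0.9]
grip_width: 0.003
```

```bash
python3 - <<'E'
from pl import *
snap("scene","s19",(130,70,260,200),5)
E
```

```text
(no output)
```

View pics/s19.png

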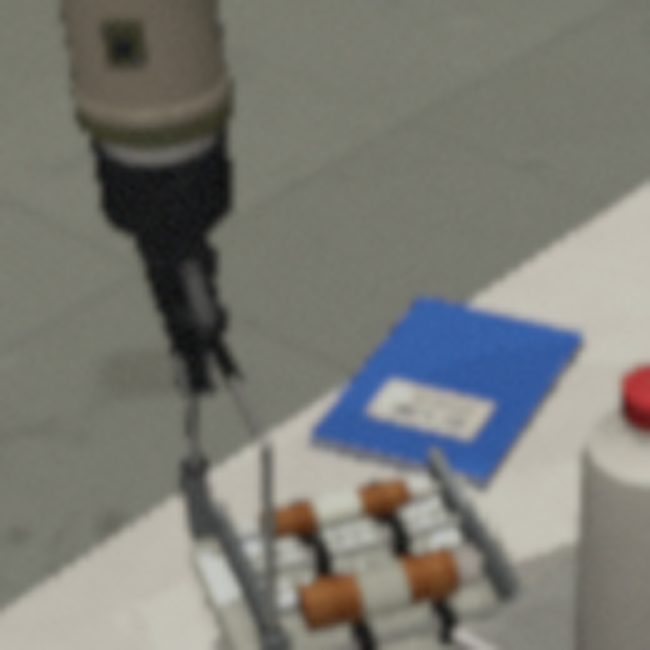

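The bar (sleeve at crop (222,360)) is moving ahead of the fingers. I'll carry on along the arc.

>>> move_arm --pt "0.014 0 0.003 0 0 0 -1" --pt "0.014 0 0.003 0 0 0 -1" --pt "0.014 0 0.005 0 0 0 -1" --pt "0.013 0 0.006 0 0 0 -1" --pt "0.012 0 0.007 0 0 0 -1" --pt "0.011 0 0.009 0 0 0 -1" --pt "0.01 0 0.009 0 0 0 -1" --pt "0.009 0 0.009 0 0 0 -1" --pt "0 0 0 0 0 0 -1"

```text
clock: 28.78
position: [0.4889, -0.195, 0.1731]
ee_rot: [0.245, 0.97, -0.0, -0.003]
ft_force: [-0.6, -0.1, -0.1]
grip_width: -0.001
```

```bash
python3 - <<'E'
from pl import *
from rol import W
snap("scene","s20",(130,90,260,220),5)
tg=[]
for q in(.6,.45,.35):
    tg.append((W(.092-.145*np.cos(q)+.018,0,.1+.145*np.sin(q)-.016),151.6,0))
plan(tg,vmax=.012,wmax=6,g=-1)
E
```

```text
now [ 0.4895 -0.1953  0.1737] clock 28.825 F [-0.3  0.3  0.9] gw -0.001
-> [ 0.48049058 -0.18939897  0.16587316] 151.6 0 rows 2
[0.005, 0.0, 0.004, -0.1, -0.1, 0.0, -1],
[0.006, 0.001, 0.004, -0.1, -0.1, 0.0, -1],
end [ 0.4802 -0.1892  0.1657]
-> [ 0.47091018 -0.18421887  0.14707   ] 151.6 0 rows 2
[0.005, -0.0, 0.009, 0.0, -0.0, 0.0, -1],
[0.006, -0.0, 0.01, 0.0, -0.0, 0.0, -1],
end [ 0.4706 -0.1839  0.1467]
-> [ 0.46594525 -0.18153434  0.13372018] 151.6 0 rows 2
[0.003, -0.0, 0.006, 0.0, -0.0, 0.0, -1],
[0.002, -0.0, 0.007, 0.0, -0.0, 0.0, -1],
end [ 0.4662 -0.1815  0.1337]
```

View pics/s20.png

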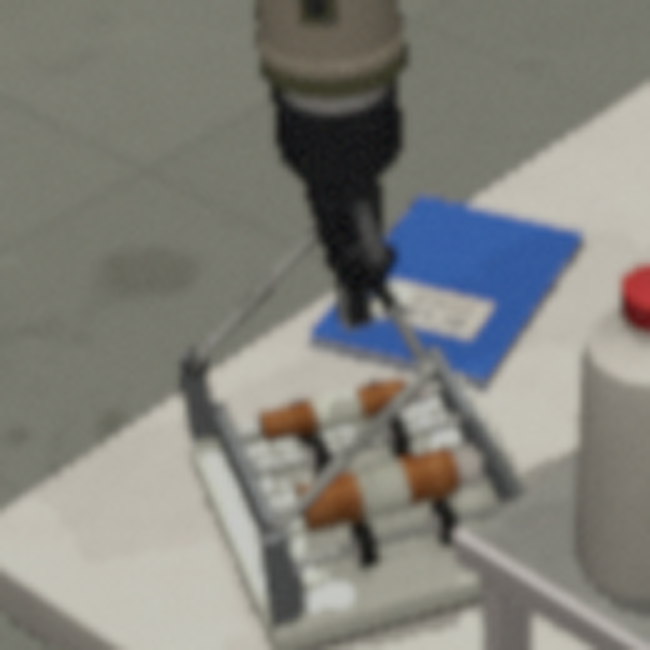

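>>> move_arm --pt "0.005 0 0.004 0 0 0 -1" --pt "0.006 0 0.005 0 0 0 -1" --pt "0.005 0 0.008 0 0 0 -1" --pt "0.005 0 0.009 0 0 0 -1" --pt "0.004 0 0.004 0 0 0 -1" --pt "0 0 0 0 0 0 -1"

```text
clock: 29.58
position: [0.4696, -0.1844, 0.144]
ee_rot: [0.245, 0.97, -0.001, 0.001]
ft_force: [14.2, -6.2, -10.0]
grip_width: -0.001
```

```bash
python3 - <<'E'
from pl import *
from rol import W
snap("scene","s21",(130,90,260,220),5);snap("top","t21",(255,165,375,285),5)
z=np.load("top0.npz")
P=pts("scene",np.load("s21.npz")['d']);
plan([(W(-.02,0,.20),151.6,0),(W(-.047,0,.20),151.6,0),(W(-.047,0,.165),151.6,0)],vmax=.03,wmax=6,g=-1)
E
```

```text
now [ 0.4697 -0.1845  0.1442] clock 29.675 F [13.8 -7.3 -9.9] gw -0.002
-> [ 0.47140703 -0.18448752  0.2       ] 151.6 0 rows 2
[-0.001, 0.0, -0.028, -0.0, 0.1, 0.0, -1],
[-0.001, 0.001, -0.028, -0.0, 0.1, 0.0, -1],
end [ 0.4719 -0.1845  0.2002]
-> [ 0.44765652 -0.17164566  0.2       ] 151.6 0 rows 1
[0.027, -0.0, 0.0, -0.1, -0.1, 0.0, -1],
end [ 0.4481 -0.1716  0.2002]
-> [ 0.44765652 -0.17164566  0.165     ] 151.6 0 rows 2
[0.0, -0.0, 0.018, 0.0, 0.0, 0.0, -1],
[0.0, -0.0, 0.017, 0.0, 0.0, 0.0, -1],
end [ 0.4481 -0.1716  0.1652]
```

View pics/s21.png

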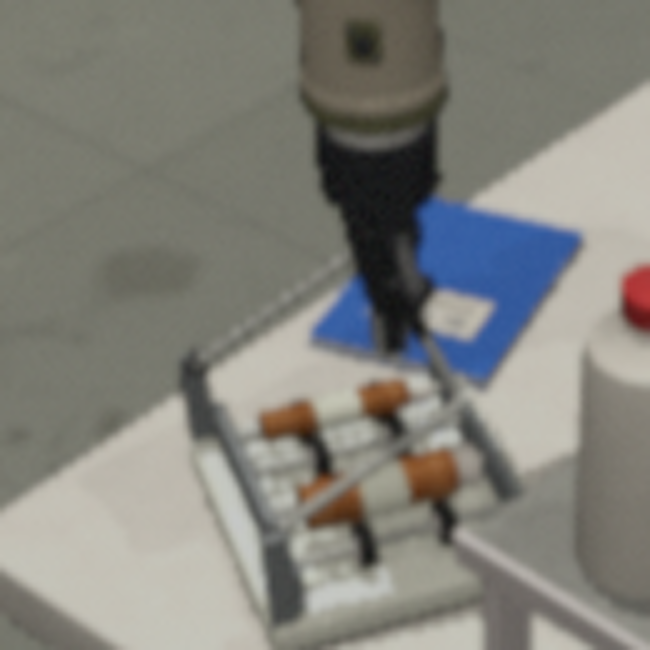

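View pics/t21.png

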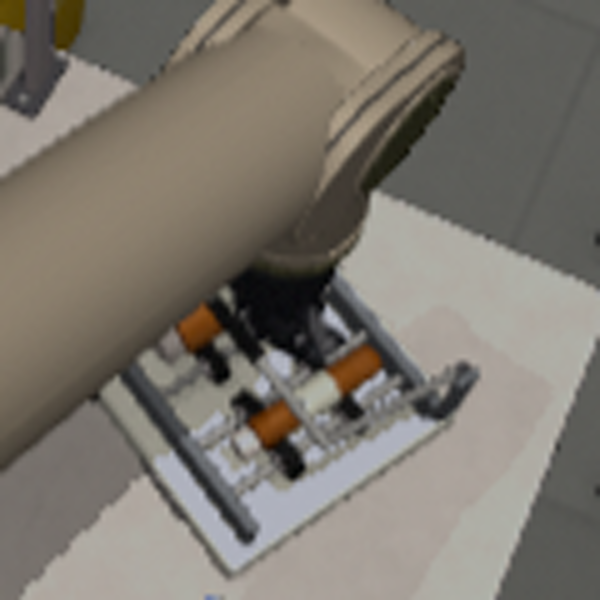

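>>> move_arm --pt "-0.006 0 0 0 0 0 -1" --pt "-0.004 0 -0.02 0 0 0 -1" --pt "0 0 -0.03 0 0 0 -1" --pt "0 0 -0.012 0 0 0 -1" --pt "0.018 0 0 0 0 0 -1" --pt "0.017 0 0 0 0 0 -1" --pt "0 0 0 0 0 0 -1"

```text
clock: 30.55
position: [0.445, -0.1713, 0.2056]
ee_rot: [0.245, 0.97, -0.001, -0.002]
ft_force: [1.1, 0.8, -0.8]
grip_width: 0.002
```

```bash
python3 - <<'E'
from pl import *
from rol import W
snap("scene","s22",(130,90,260,220),5)
plan([(W(-.046,0,.18),151.6,0),(W(-.046,0,.105),151.6,0)],vmax=.012,wmax=6,g=-1)
E
```

```text
now [ 0.4456 -0.1716  0.2057] clock 30.6 F [ 0.1 -0.6  0.7] gw -0.003
-> [ 0.44853617 -0.17212129  0.18      ] 151.6 0 rows 3
[-0.001, 0.0, 0.009, -0.0, -0.1, 0.0, -1],
[-0.001, 0.0, 0.008, -0.0, -0.1, 0.0, -1],
[-0.001, 0.001, 0.009, -0.0, -0.1, 0.0, -1],
end [ 0.4486 -0.1722  0.1797]
-> [ 0.44853617 -0.17212129  0.105     ] 151.6 0 rows 7
[0.0, 0.0, 0.011, -0.0, 0.0, 0.0, -1],
[0.0, 0.0, 0.011, -0.0, 0.0, 0.0, -1],
[0.0, 0.0, 0.011, -0.0, 0.0, 0.0, -1],
[0.0, 0.0, 0.01, -0.0, 0.0, 0.0, -1],
[0.0, 0.0, 0.011, -0.0, 0.0, 0.0, -1],
[0.0, 0.0, 0.01, -0.0, 0.0, 0.0, -1],
[0.0, 0.0, 0.011, -0.0, 0.0, 0.0, -1],
end [ 0.4487 -0.1723  0.1047]
```

View pics/s22.png

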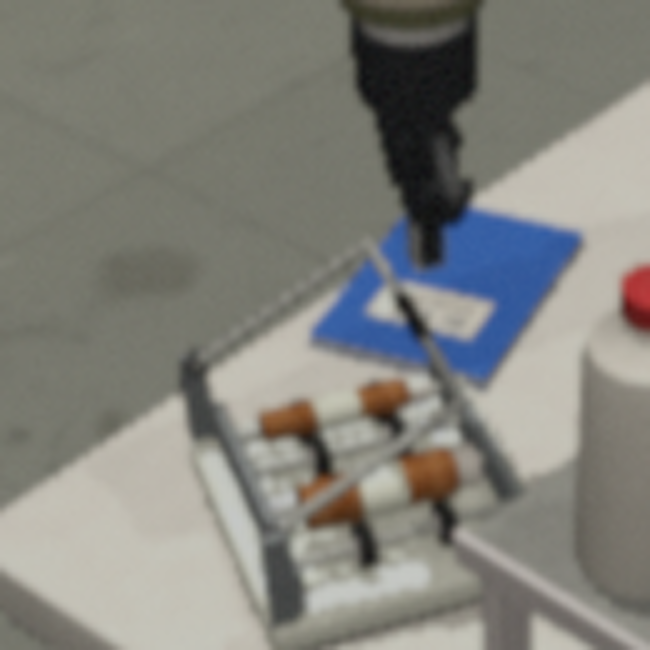

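```bash
python3 - <<'E'
from h import *
from rol import O,a
for z in(.15,.16,.17,.18):
    p=ray("scene",130+413/5,90+312/5,z);d=p[:2]-O;x=d@[np.cos(a),np.sin(a)];y=d@[-np.sin(a),np.cos(a)]
    print(z,p.round(4),x.round(4),y.round(4),'arc z',.1+np.sqrt(max(0,.145**2-(.092-x)**2)))
P=pts("scene",np.load("s22.npz")['d']);print(P[150:156,210:216].reshape(-1,3).round(3)[::5])
E
```

```text
0.15 [ 0.4369 -0.1927  0.15  ] -0.0464 -0.0237 arc z 0.14321358025130349
0.16 [ 0.4466 -0.1834  0.16  ] -0.0423 -0.0108 arc z 0.1546845152867231
0.17 [ 0.4564 -0.1741  0.17  ] -0.0382 0.002 arc z 0.1638706801562975
0.18 [ 0.4661 -0.1648  0.18  ] -0.0341 0.0148 arc z 0.1716562365226395
[[ 0.453 -0.188  0.171]
 [ 0.28  -0.329  0.007]
 [ 0.29  -0.326  0.009]
 [ 0.452 -0.177  0.168]
 [ 0.46  -0.174  0.17 ]
 [ 0.463 -0.175  0.167]
 [ 0.323 -0.317  0.013]
 [ 0.464 -0.157  0.172]]
```

>>> move_arm --pt "-0.003 0 0.01 0 0 0 -1" --pt "-0.003 0 0.01 0 0 0 -1" --pt "0 0 0.01 0 0 0 -1" --pt "0 0 0.01 0 0 0 -1" --pt "0.001 0 0.01 0 0 0 -1" --pt "0.002 0 0.01 0 0 0 -1" --pt "0 0 0 0 0 0 -1"

```text
clock: 31.48
position: [0.4476, -0.1728, 0.1452]
ee_rot: [0.245, 0.97, -0.0, -0.002]
ft_force: [0.5, -0.6, -0.3]
grip_width: 0.001
```

```bash
python3 - <<'E'
from pl import *
from rol import O,a
o=manip.get_obs();d=o['position'][:2]-O;print(o['position'],d@[np.cos(a),np.sin(a)],d@[-np.sin(a),np.cos(a)])
snap("scene","s23",(130,90,260,220),5)
E
```

```text
[ 0.44759084 -0.17282333  0.14516783] -0.046497650361795345 -0.0010671719020371767
```

View pics/s23.png

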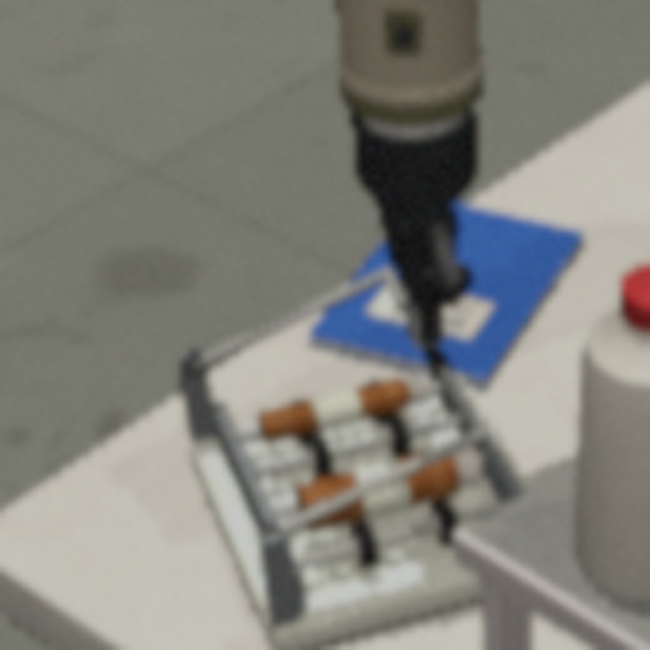

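>>> move_arm --pt "0.001 0 0.008 0 0 0 -1" --pt "0.001 0 0.008 0 0 0 -1" --pt "0.001 0 0.008 0 0 0 -1" --pt "0 0 0.007 0 0 0 -1" --pt "0 0 0 0 0 0 -1"

```text
clock: 32.15
position: [0.4451, -0.1715, 0.1144]
ee_rot: [0.245, 0.97, -0.0, -0.002]
ft_force: [-0.1, -0.3, 0.2]
grip_width: 0.003
```

>>> move_arm --pt "0 0 0.003 0 0 0 -1" --pt "0 0 0.002 0 0 0 -1" --pt "0 0 0.002 0 0 0 -1" --pt "0 0 0 0 0 0 -1"

```text
clock: 32.65
position: [0.4453, -0.1716, 0.1079]
ee_rot: [0.245, 0.97, -0.0, -0.002]
ft_force: [-0.7, -0.1, 0.1]
grip_width: 0.001
```

>>> move_arm --pt "0 0 0.001 0 0 0 -1" --pt "0 0 0.001 0 0 0 -1" --pt "0 0 0 0 0 0 -1"

```text
clock: 33.02
position: [0.4454, -0.1716, 0.1061]
ee_rot: [0.245, 0.97, -0.0, -0.002]
ft_force: [0.4, 0.0, 0.4]
grip_width: -0.002
```

>>> move_arm --pt "0 0 0.001 0 0 0 -1" --pt "0 0 0.001 0 0 0 -1" --pt "0 0 0 0 0 0 -1"

```text
clock: 33.4
position: [0.4456, -0.1717, 0.1055]
ee_rot: [0.245, 0.97, -0.001, -0.002]
ft_force: [-7.0, 2.7, 17.6]
grip_width: -0.001
```

>>> move_arm --pt "0 0 -0.01 0 0 0 -1" --pt "0 0 -0.04 0 0 0 -1" --pt "0 0 -0.05 0 0 0 -1" --pt "0 0 -0.05 0 0 0 -1" --pt "0.03 0 -0.04 0 0 0 -1" --pt "0.03 0 0 0 0 0 -1" --pt "0 0 0 0 0 0 -1"

```text
clock: 34.28
position: [0.3926, -0.1426, 0.2952]
ee_rot: [0.245, 0.97, -0.001, -0.001]
ft_force: [1.0, -0.4, -0.5]
grip_width: -0.004
```

```bash
python3 - <<'E'
from held import *
from rol import W,O,a
print(manip.get_obs()['position'])
snap("scene","s24",(130,90,260,220),5);snap("top","t24",(255,165,375,285),5)
for n,k in(("scene","s24"),("top","t24")):
    q=brown(n,k,np.array([.43,-.20,.05]),np.array([.6,-.08,.1]));fit(q,W(0,.045,.0703),-28.4,.017)
    q=brown(n,k,np.array([.38,-.30,.05]),np.array([.55,-.195,.095]));fit(q,W(0,-.045,.0696),-28.4,.012)
    P=pts(n,np.load(k+".npz")['d']).reshape(-1,3);d=P[:,:2]-O;x=d@[np.cos(a),np.sin(a)];y=d@[-np.sin(a),np.cos(a)]
    m=(abs(x+.053)<.012)&(abs(y)<.09)&(P[:,2]>.092)&(P[:,2]<.13);print('bar',m.sum(),np.median(P[m,2]) if m.any() else '',x[m].mean(),y[m].min(),y[m].max())
    print(proj(n,W(-.053,0,.1)))
E
```

```text
[ 0.39255246 -0.14261521  0.29515951]
n 106 lat,dz mm [ 0.8 -2.7] dyaw,pitch [-1.1 -0.1] t range -0.0414 0.0595 rms 0.0031
n 93 lat,dz mm [ 1.2 -2.3] dyaw,pitch [ 1.1 -0.9] t range -0.0392 0.0598 rms 0.0051
bar 101 0.10146867367144756 -0.052270749964183495 -0.08754017740561863 0.08968864412955266
(np.float64(217.52263823496494), np.float64(167.83498053885253))
n 86 lat,dz mm [3.1 1.1] dyaw,pitch [-0.9 -1.1] t range -0.0435 0.058 rms 0.0022
n 124 lat,dz mm [2.8 0.1] dyaw,pitch [-1.4 -0.6] t range -0.0421 0.0592 rms 0.0022
bar 120 0.10419361529973811 -0.05442635707748744 -0.08947706023416155 0.08901512214751689
(np.float64(296.414209761051), np.float64(240.55947352568955))
```

View pics/s24.png

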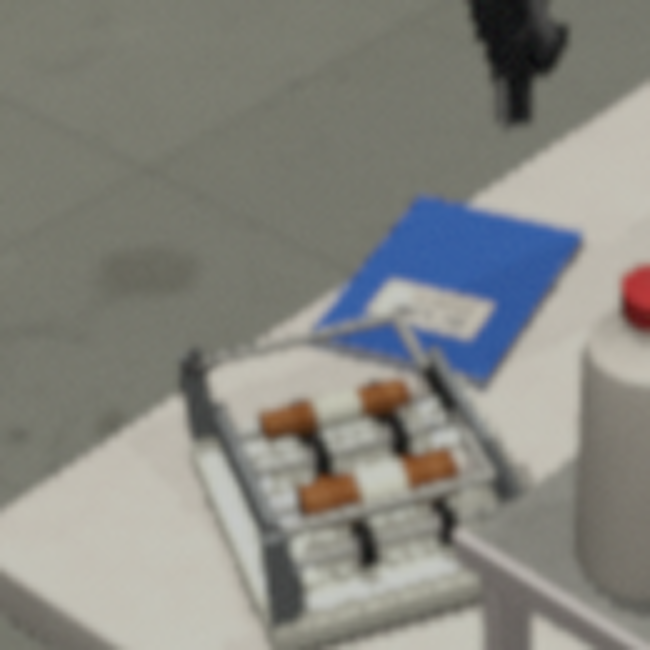

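View pics/t24.png

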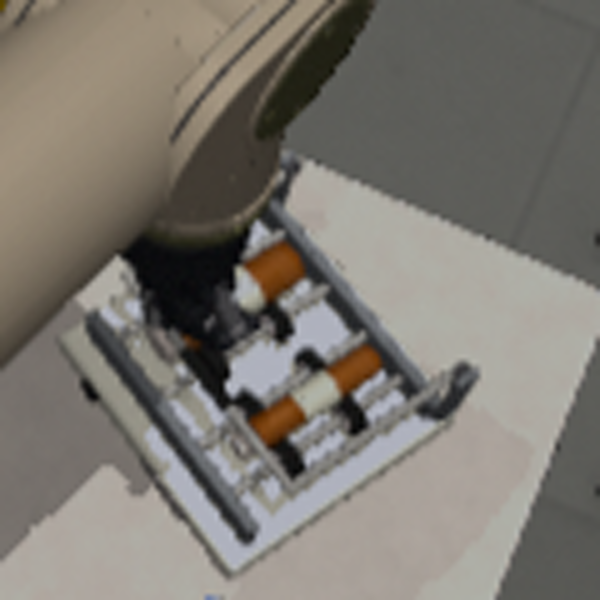

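```bash
python3 - <<'E'
from h import *
a=np.load("scene0.npz");b=np.load("s24.npz");dd=np.abs(a['p'].astype(int)-b['p']).max(2)
for nm,(u0,v0,u1,v1) in dict(wedge=(235,235,270,275),round_=(320,295,345,330),carton=(318,190,360,255),wash=(240,140,278,215)).items(): print(nm,(dd[v0:v1,u0:u1]>40).mean().round(3))
a=np.load("top0.npz");b=np.load("t24.npz");dd=np.abs(a['p'].astype(int)-b['p']).max(2);print('amber',(dd[183:215,153:180]>40).mean())
print(manip.get_obs()['joint_velocities'].round(2)); manip.hand_in()
E
```

```text
wedge 0.0
round_ 0.0
carton 0.0
wash 0.097
amber 0.0
[ 0.    0.02  0.   -0.01  0.   -0.    0.  ]
the job is handed in; nothing more can be done
```

Both vials are on the roller and the retaining bar is swung down to its stop. I handed the job in at about 34 s of the 72 s.

- **Thick vial:** I gripped it upright in the open and laid it on the wide pair. The last camera fits put it within about 3 mm of the seat.
- **Slim vial:** My first approach under the shelf ran the wrist into its joint range, so I backed out without touching anything. I then turned the hand half a turn and gripped it with the tool tilted 33°. It lies on the narrow pair, also within about 3 mm of its seat. The two cameras disagree by about 2 mm, which is their calibration error.
- **Bar:** I drew it over with shut fingers, then pressed it down from above. The force rose to 17.6 N with the fingertips at 105.5 mm, about the sleeve's top at the stop (106 mm). Afterwards the cameras showed it level at about 101–104 mm, clear of both vials. The fingers jammed against it once on the way, at about 18 N, and I backed off.
- **Other objects:** Comparing pictures from before and after, the amber bottle, both small bottles and the carton show no change. About 10% of the pixels in the wash bottle's window changed. I took that to be the arm having moved behind it, since the bottle looks unmoved, but I did not measure its position separately.

The gripper was about 20 cm above the roller and touching nothing at hand-in.

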